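Twist the top cup off a nested stack and post it through the return box's flap

TASK

Take the top steel cup off the nested stack: it is locked in, so twist it while lifting until it comes free, and do not drag the rest of the stack up with it. Then carry the cup, foot first and tilted under the clear visor, to the return box, push the spring flap open with it and let go only when its foot is well inside, so that it slides down into the box and the flap swings shut. Leave everything else where it is.

Things in the scene. Friction and masses are not known exactly. Their poses are not given: they have to be found in the camera images.
- cup_mid (a point): centre (on the axis, half-way up) of the top cup of the stack: plain steel, 350 g, 95 mm tall; z is the cup's axis, up. The upper 35 mm is a round collar of 64 mm diameter; the foot below it is 60 mm long, 47 mm in diameter.
- cup_collar (a point): centre of the cup's collar, 30 mm above cup_mid: the place to grip (64 mm across). In the nest only the collar and 5 mm below it stand clear; below that the next cup's rim begins, also 64 mm in diameter. The foot sits 55 mm deep in it: the cup must rise 55 mm to be clear.
- cup_lugs (a point): on the axis, level with two small lugs on opposite sides of the foot. They sit 2 mm under two 120 degree hooks inside the next cup's rim. The cup draws out only where the lugs meet the two gaps, half a turn apart, each open over about 30 degrees of turn. From the start the nearer gap is reached after 15 to 80 degrees of turn, left or right: it can only be felt. It turns easily in the nest.
- rest_of_stack (a joint): how far the two lower cups are dragged up from their foot, m; 0 = fully down. Pulling the top cup while it is locked drags them up against 7 N of weight and a spring of 300 N/m (besides the top cup's own 3.5 N); they fall back as soon as it comes free. Stop at 0.03; over 0.015 counts as dragged up.
- mouth (a point): centre of the mouth of the return box (grey steel, 265 deep, 220 wide, 242 mm high), 201 mm above the table, in a face sloping up 30 degrees away from the robot; 160 mm wide, 104 mm along the slope. Axes of the box: z up, x level into the box, y level across the mouth. The way in runs 30 degrees from vertical, along (0.5, 0, -0.866) in these axes. The box is closed but for the mouth.
- visor_edge (a point): middle of the outer edge of a clear visor with a dark frame, 130 mm long and 220 mm wide, that stands square to the sloping face, 83 mm up the slope from the mouth's centre. It overhangs the mouth, so a vertical tool does not fit; one tilted 30 degrees, along the way in, does. Axes as mouth.
- chute_foot (a point): lower end of the smooth steel chute that runs from the mouth's lower edge to the box's floor, parallel to the way in and 52 mm to the near side of it. A cup let go in the mouth slides down it. Axes as mouth.
- flap (a joint): angle of the thin aluminium flap that closes the mouth, rad; 0 = shut, in the plane of the face. It swings inward, to 1.45, on a hinge along the mouth's upper edge, is 100 mm long and springs shut with less than 0.06 N m (under 1 N at its tip).
- plunger_sleeve: bystander: steel sleeve, 40 mm in diameter, 85 mm tall, standing about 115 mm from the stack; origin under its centre
- big_nut: bystander: hexagon nut, 42 mm across, 22 mm tall, about 130 mm from the stack; origin under its centre
- bearing_ring: bystander: flat bearing, 62 mm in diameter, 18 mm tall, lying in front of the return box; origin under its centre
- valve_block: bystander: aluminium block 60 x 150 x 50 mm with three bores; origin under its centre
- wrench: bystander: open wrench 180 mm long lying along its x; origin under its centre
- oil_bottle: bystander: grey bottle, 60 mm in diameter, 160 mm tall; origin under its centre
Things that resemble listed ones, but are neither listed nor needed, are in the scene too. What is shaped like the part that bears rest_of_stack but pink or yellow is not meant. What is shaped like the part that bears cup_mid but yellow is not meant.

How it is judged:
By the outcome, as a careful person would: the job done as asked, in the order asked, and still so for the second after the job is handed in, with the robot touching nothing.
It also fails if it takes over 70 s, if anything falls off the work surface, if the arm or the gripper's body presses on something with over 40 N, if the wrist force passes 120 N, or if a joint passes its speed limit or range.

ROBOT

A 6-joint arm with a two-finger parallel gripper is mounted at the origin on the work surface. World frame = base frame: x ahead of the robot, y to its left, z up, the work surface at z = 0. Lengths are in m, angles in degrees, forces in N, time in s.
With the tool pointing down it reaches from about 0.4 to 0.825 m from the base axis. Payload 7 kg.
Tool frame: the origin (TCP) lies at the very end of the fingers, on their centre line; the grasp point (between the pads) lies 19 mm behind it (r.grasp_offset is the z of the grasp point in the tool frame, in m); z points along the fingers, y is the direction in which the jaws open and shut (so a half turn about z gives the same grasp; the last joint's range is limited). The gripper opens to 88 mm and grips with 3 to 60 N. Pads are 19 mm wide; open, the fingers measure 130 mm over their backs; the gripper's body (78 mm by 193 mm) begins 47 mm behind the grasp point.
Start: joints at [87.955, 20.546, 0.682, 0, -70.136, -16.507], TCP at [0.215, 0.64, 0.227] pointing down, gripper open.
Joint ranges: [-176.03, 176.03], [-82.01, 121.73], [-58.28, 71.71], [-173.87, 95.51], [-174.79, -0.11], [-173.66, 173.66]. Speed limits (degrees/s): [136.94, 136.94, 172.46, 180, 180, 180].

INTERFACE

Orientations are given as [roll, pitch, yaw] about the fixed x, y, z axes, in that order (R = Rz(yaw) Ry(pitch) Rx(roll)).
In Python, from plant import r, capture, calibration, order gives the robot as it stands.
- The arm moves only by the tool servo_tool, never from a script. Its arguments are lists of equal length, an entry for each row: "grip": the closure, from -1 (fully open) to 1 (shut), so that 0 is half open; "translation": the shift along the tool's x, y, z in m, a list of three; "turn": the turn about the tool's z in rad. A call has 1 to 10 rows; each row is the pose to reach, as a shift and turn from the pose commanded when the call began, along the tool's axes at that moment; what a row does not reach only later rows make up. A row lasts 1/12 s, in which the tool goes at most 41.7 mm and 7.16 degrees, less where a joint would pass 70% of its speed; a pose out of reach is approached as far as the arm can. A call with a gripper value outside its range is refused whole. The fingers move at their own pace and stop on an object; "newtons" is the grip in N (left out, the last holds). Time passes only in rows, so rows that repeat a pose let the fingers close. It gives the time, the measured TCP pose, the force and the opening at its end, in the units of the state.
- r.get_state(): the state, without advancing time (a new reading comes with each control period).
- capture(name): name is "side" or "top"; returns (picture, depth): 384x512x3 uint8, blue, green, red; 384x512 float32, m along the optical axis (not along the pixel's ray), 0 where there is no reading.
- calibration(name): a dict with "fx", "fy", "cx", "cy" (pixels), "dist_coeffs" ([k1, k2, p1, p2, k3] as OpenCV has them; the pictures are not rectified), "view" (4x4, takes a point from world to camera coordinates). Camera axes: x right, y up, looking along -z (the intrinsics and any distortion apply to the point x, -y, -z); pixel columns grow to the right and rows downward; lengths in m; the calibration is good to about 2 mm. A picture is of the moment at which its call begins. calibration takes no time and is no camera call.
- order.close_job(): hands the job in, once; it reports no verdict.
The state is a dict: "time_s": time; "joints": joint angles; "qd": joint speeds; "joint_torque": joint torques, N m; "tcp_pos": TCP position; "eef_rot": TCP orientation; "contact_force": force on the tool from outside, world axes, zero at the start; "moment": the same for the moment, N m; "gripper_width": finger opening in m.
Only numpy, scipy, OpenCV 4.12 (cv2) and the standard library are available. Lean on these libraries where they do the work, as an engineer would, in place of code of your own. Each camera call takes 0.05 s, during which the arm holds its last target.

## Working session

There is one attempt and no reset: what is moved stays moved. The work goes in short steps, Python scripts to look and compute and a tool call to move; the robot and the scene stay as the last step left them, time stands still between calls to the robot, and variables do not carry over. Pictures are saved under pics/ and viewed, and the job is handed in when it is done.

Besides the shell and the picture viewer there is one more tool, called after "Emit:" as name(argument=value, ...) on one line, values as JSON. servo_tool: Moves the arm, as the interface text tells. Its arguments: {"type":"object","properties":{"grip":{"type":"array","items":{"type":"number"}},"translation":{"type":"array","items":{"type":"array","items":{"type":"number"}}},"turn":{"type":"array","items":{"type":"number"}},"newtons":{"type":"number"}},"required":["grip","translation","turn"]}

```bash
ls; mkdir -p pics; python3 - <<'E'
from plant import r,capture,calibration
import cv2,numpy as np
print(r.get_state(), r.grasp_offset)
for n in("side","top"):
    im,d=capture(n); cv2.imwrite(f"pics/{n}0.png",im); np.save(f"{n}0.npy",d)
    c=calibration(n); print(n,c)
E
```

```text
pics
{'time_s': 0.0, 'joints': array([ 8.79528819e+01,  2.05903525e+01,  6.33953669e-01, -1.94860631e-02,
       -7.01337754e+01, -1.65078235e+01]), 'qd': array([-0.04701305, -0.12053286, -0.00433117, -0.00355574,  0.03002853,
        0.1185629 ]), 'joint_torque': array([-3.04603818e-04, -5.82714272e+01,  2.93052453e+01,  6.99722573e+00,
        6.85457155e-03, -1.72159080e-04]), 'tcp_pos': array([0.21465838, 0.63945814, 0.22563825]), 'eef_rot': array([ 1.79908337e+02, -8.06194605e-03, -1.85615714e+01]), 'contact_force': array([-0.71716014,  0.64678939, -0.09682002]), 'moment': array([-0.00426839,  0.06504818,  0.00428599]), 'gripper_width': 0.0875666334383381} -0.0188
side {'fx': 383.3945523380723, 'fy': 383.3945523380723, 'cx': 254.5527907637918, 'cy': 191.06184006839317, 'dist_coeffs': array([0.03462705, 0.        , 0.        , 0.        , 0.        ]), 'view': array([[-0.99906432, -0.03667956, -0.02291511,  0.54558872],
       [ 0.00327505, -0.59247988,  0.80557859, -0.15723451],
       [-0.04312501,  0.80474977,  0.59204564, -1.29728474],
       [ 0.        ,  0.        ,  0.        ,  1.        ]])}
top {'fx': 378.54493057676206, 'fy': 378.54493057676206, 'cx': 252.519393292939, 'cy': 194.71660870579618, 'dist_coeffs': array([-0.06867316,  0.        ,  0.        ,  0.        ,  0.        ]), 'view': array([[-0.0058954 , -0.99962106, -0.02688834,  0.06630186],
       [ 0.99745289, -0.00778976,  0.07090164, -0.55855436],
       [-0.07108423, -0.02640185,  0.99712084, -1.25993039],
       [ 0.        ,  0.        ,  0.        ,  1.        ]])}
```

View pics/side0.png

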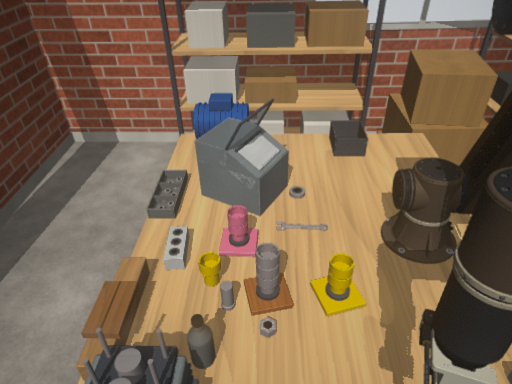

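View pics/top0.png

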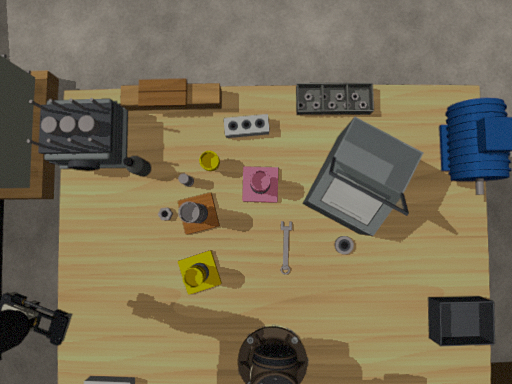

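```bash
cat > h.py <<'E'
import numpy as np,cv2
from plant import r,capture,calibration
def K(c): return np.array([[c['fx'],0,c['cx']],[0,c['fy'],c['cy']],[0,0,1]])
def ray(n,px):
    c=calibration(n); p=cv2.undistortPoints(np.array(px,float).reshape(-1,1,2),K(c),c['dist_coeffs']).reshape(-1,2)
    d=np.c_[p[:,0],-p[:,1],-np.ones(len(p))]; V=c['view']; R=V[:3,:3]
    return -R.T@V[:3,3], d@R   # d scaled so depth=1
def onz(n,px,z):
    o,d=ray(n,px); return o+d*((z-o[2])/d[:,2])[:,None]
def dep(n,px,D):
    o,d=ray(n,px); px=np.array(px,int).reshape(-1,2); return o+d*D[px[:,1],px[:,0]][:,None]
def cloud(n,D):
    v,u=np.nonzero(D>0); return dep(n,np.c_[u,v],D).reshape(-1,3),u,v
def proj(n,P):
    c=calibration(n);P=np.atleast_2d(P);q=P@c['view'][:3,:3].T+c['view'][:3,3]
    q=q*[1,-1,-1]; return cv2.projectPoints(q.reshape(-1,1,3),np.zeros(3),np.zeros(3),K(c),c['dist_coeffs'])[0].reshape(-1,2)
E
python3 - <<'E'
from h import *
s=cv2.imread('pics/side0.png');t=cv2.imread('pics/top0.png')
a=cv2.resize(s[230:330,215:315],(400,400),interpolation=cv2.INTER_CUBIC)
b=cv2.resize(t[170:250,150:230],(400,400),interpolation=cv2.INTER_CUBIC)
cv2.imwrite('pics/c1.png',np.hstack([a,b]))
a=cv2.resize(s[95:215,185:305],(400,400),interpolation=cv2.INTER_CUBIC)
b=cv2.resize(t[115:240,300:425],(400,400),interpolation=cv2.INTER_CUBIC)
cv2.imwrite('pics/c2.png',np.hstack([a,b]))
Ds=np.load('side0.npy');Dt=np.load('top0.npy')
for row in range(236,310,4):
    print(row,dep('side',[[268,row]],Ds).round(4))
for u in range(176,220,3): print(u,dep('top',[[u,212]],Dt).round(4))
E
```

```text
236 [[ 0.4999 -0.0039 -0.0022]]
240 [[ 0.4997  0.0122 -0.0057]]
244 [[0.4976 0.2219 0.1792]]
248 [[0.4976 0.2185 0.1609]]
252 [[0.4977 0.219  0.1461]]
256 [[0.4975 0.2353 0.1473]]
260 [[0.4971 0.2801 0.179 ]]
264 [[0.4971 0.2796 0.1637]]
268 [[0.4972 0.281  0.1501]]
272 [[0.4972 0.2808 0.1346]]
276 [[0.4972 0.282  0.1204]]
280 [[0.4973 0.2795 0.1017]]
284 [[0.4973 0.2786 0.0844]]
288 [[0.4973 0.2822 0.0722]]
292 [[0.4975 0.2717 0.0426]]
296 [[0.4975 0.2771 0.0321]]
300 [[0.4975 0.2818 0.0206]]
304 [[0.4974 0.2962 0.0219]]
308 [[0.4973 0.3071 0.0188]]
176 [[ 0.5027  0.3283 -0.0016]]
179 [[0.4977 0.2767 0.1832]]
182 [[0.4987 0.2762 0.1434]]
185 [[0.4985 0.2659 0.1485]]
188 [[0.4985 0.257  0.1466]]
191 [[0.4984 0.2472 0.1493]]
194 [[0.4985 0.2389 0.1442]]
197 [[0.4974 0.2228 0.1834]]
200 [[0.498  0.2182 0.1574]]
203 [[0.4995 0.2183 0.0991]]
206 [[0.5013 0.2193 0.0284]]
209 [[0.5015 0.2105 0.0188]]
212 [[0.5016 0.2008 0.0147]]
215 [[0.5014 0.1898 0.0206]]
218 [[ 0.5019  0.1822 -0.0014]]
```

View pics/c1.png

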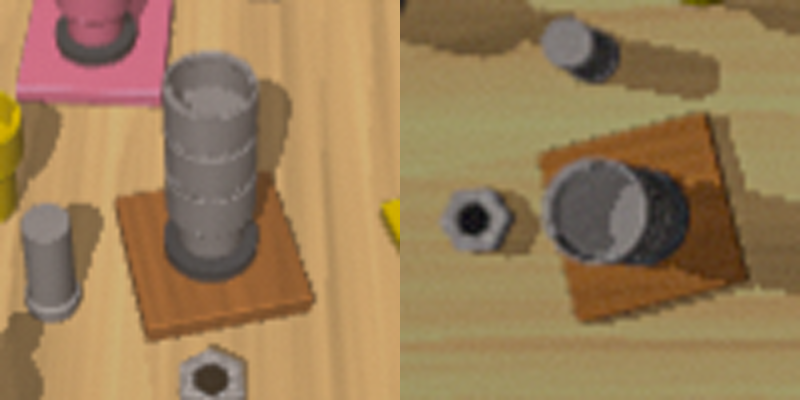

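View pics/c2.png

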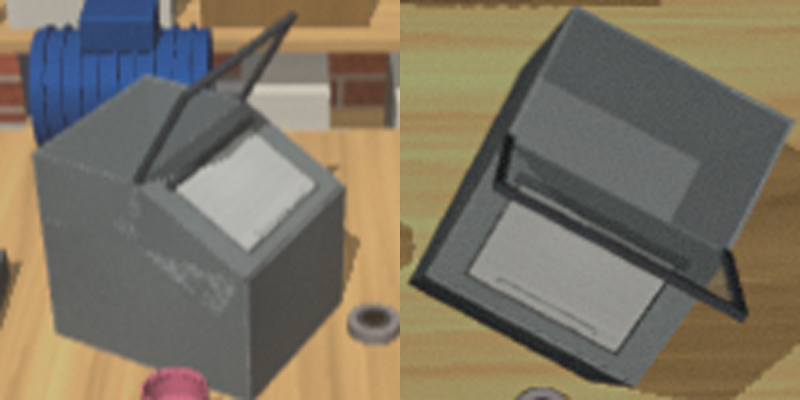

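The steel stack on the brown board (side 268,258; top 194,212) is the one meant. The pink stack (side 238,225), the yellow stack (side 340,275) and the lone yellow cup (side 210,265) are decoys by colour. Its rim is at about z = 0.183. Box and visor are at side (245,150) and top (362,180).

```bash
python3 - <<'E'
from h import *
from scipy.optimize import least_squares
Ds=np.load('side0.npy');Dt=np.load('top0.npy')
s=cv2.imread('pics/side0.png');t=cv2.imread('pics/top0.png')
P={}
for n,D in(('side',Ds),('top',Dt)):
    p,u,v=cloud(n,D);P[n]=(p,u,v)
    m=(abs(p[:,0]-.498)<.06)&(abs(p[:,1]-.25)<.06)
    q=p[m]; 
    for a,b in((.15,.19),(.05,.18)):
        k=q[(q[:,2]>a)&(q[:,2]<b)]
        if n=='side': k=k[k[:,1]>.255]
        else: 
            pass
        f=lambda x:np.hypot(k[:,0]-x[0],k[:,1]-x[1])-.032
        o=least_squares(f,[.498,.25],loss='soft_l1',f_scale=.002);print(n,a,o.x,np.median(abs(o.fun)),len(k))
    print(n,'topz',np.sort(q[:,2])[-15:].round(4))
# rim ellipse centers
E
python3 - <<'E'
from h import *
Dt=np.load('top0.npy');Ds=np.load('side0.npy')
# box: sloping face points
for n,D in(('top',Dt),('side',Ds)):
    p,u,v=cloud(n,D)
    m=(p[:,0]>.35)&(p[:,0]<.8)&(p[:,1]<-.0)&(p[:,1]>-.4)&(p[:,2]>.03)
    print(n,m.sum(),p[m].min(0),p[m].max(0))
    if n=='top':
        for vv in range(120,240,8):
            print(vv,[(uu,)+tuple(dep(n,[[uu,vv]],D)[0].round(3)) for uu in range(320,420,14)])
E
```

```text
side 0.15 [0.49967574 0.24785994] 0.0007369075220304069 226
side 0.05 [0.50002206 0.24780143] 0.0007285235671217888 687
side topz [0.1813 0.1814 0.1815 0.1815 0.1816 0.1816 0.1816 0.1818 0.1819 0.1819
 0.1821 0.1821 0.1822 0.1828 0.1834]
top 0.15 [0.49938228 0.24877629] 0.0022133268335479024 172
top 0.05 [0.4984478  0.24806544] 0.004762094547612856 415
top topz [0.1824 0.1826 0.1827 0.1828 0.1829 0.1829 0.183  0.183  0.1831 0.1831
 0.1832 0.1834 0.1834 0.1842 0.1874]
top 8231 [ 0.42372202 -0.39969327  0.03031319] [ 0.76389977 -0.10563948  0.366296  ]
120 [(320, np.float64(0.82), np.float64(-0.174), np.float64(-0.002)), (334, np.float64(0.82), np.float64(-0.223), np.float64(-0.002)), (348, np.float64(0.819), np.float64(-0.272), np.float64(0.0)), (362, np.float64(0.82), np.float64(-0.322), np.float64(-0.003)), (376, np.float64(0.819), np.float64(-0.371), np.float64(-0.003)), (390, np.float64(0.818), np.float64(-0.419), np.float64(0.0)), (404, np.float64(0.819), np.float64(-0.47), np.float64(-0.003)), (418, np.float64(0.819), np.float64(-0.52), np.float64(-0.003))]
128 [(320, np.float64
[... 6698 characters left out ...]
5), np.float64(-0.0)), (418, np.float64(0.455), np.float64(-0.503), np.float64(0.002))]
232 [(320, np.float64(0.431), np.float64(-0.167), np.float64(-0.002)), (334, np.float64(0.431), np.float64(-0.214), np.float64(0.001)), (348, np.float64(0.43), np.float64(-0.262), np.float64(-0.002)), (362, np.float64(0.433), np.float64(-0.28), np.float64(0.115)), (376, np.float64(0.43), np.float64(-0.358), np.float64(-0.001)), (390, np.float64(0.429), np.float64(-0.405), np.float64(0.002)), (404, np.float64(0.429), np.float64(-0.454), np.float64(-0.001)), (418, np.float64(0.428), np.float64(-0.504), np.float64(-0.003))]
side 6519 [ 0.42536617 -0.3998827   0.03003638] [ 0.76710607 -0.10230663  0.36510702]
```

```bash
python3 - <<'E'
from h import *
print('rim top ray',onz('top',[[189.2,212.4]],.183))
Dt=np.load('top0.npy');Ds=np.load('side0.npy')
t=cv2.imread('pics/top0.png');s=cv2.imread('pics/side0.png')
res=[]
for n,D,im in(('top',Dt,t),('side',Ds,s)):
    p,u,v=cloud(n,D)
    z=p[:,2]
    m=(p[:,0]>.42)&(p[:,0]<.77)&(p[:,1]<-.1)&(p[:,1]>-.4)&(z>.15)&(z<.222)
    q=p[m]; rng=np.random.default_rng(0);best=0
    for i in range(3000):
        a=q[rng.choice(len(q),3,False)];nn=np.cross(a[1]-a[0],a[2]-a[0]);l=np.linalg.norm(nn)
        if l<1e-4: continue
        nn/=l; 
        if abs(nn[2])<.6 or abs(nn[2])>.97: continue
        k=abs((q-a[0])@nn)<.003
        if k.sum()>best: best=k.sum();bk=k
    a=q[bk];c=a.mean(0);w=np.linalg.svd(a-c)[2][2];w*=np.sign(w[2])
    print(n,best,'c',c.round(4),'n',w.round(4),'tilt',np.degrees(np.arccos(w[2])),'yaw of box x',np.degrees(np.arctan2(-w[1],-w[0])))
    # flap: bright grey
    hsv=cv2.cvtColor(im,cv2.COLOR_BGR2HSV)
    box=np.zeros(im.shape[:2],np.uint8)
    if n=='top': box[165:235,305:400]=1
    else: box[125:180,225:290]=1
    msk=((hsv[...,1]<60)&(hsv[...,2]>(130 if n=='top' else 150))&(box>0)).astype(np.uint8)
    nc,lab,st,ce=cv2.connectedComponentsWithStats(msk);i=1+np.argmax(st[1:,4]);print(st[i],ce[i])
    cs=cv2.findContours((lab==i).astype(np.uint8),cv2.RETR_EXTERNAL,cv2.CHAIN_APPROX_NONE)[0][0]
    ap=cv2.approxPolyDP(cv2.convexHull(cs),3,True).reshape(-1,2);
    o,d=ray(n,ap.astype(float)); P=o+d*(((c-o)@w)/(d@w))[:,None]
    print(ap.tolist());print(P.round(4))
    # vertical-box sides points: top plate z>.235
    k=p[(abs(z-.242)<.004)&(p[:,0]>.45)&(p[:,0]<.8)&(p[:,1]<-.1)&(p[:,1]>-.45)]
    b=cv2.minAreaRect((k[:,:2]*1000).astype(np.float32));print('top plate',b,cv2.boxPoints(b).round(0).tolist(),np.median(k[:,2]))
E
```

```text
rim top ray [[0.49636786 0.24615433 0.183     ]]
top 2104 c [ 0.5184 -0.2246  0.1927] n [-0.4393  0.2414  0.8653] tilt 30.08272943599591 yaw of box x -28.7908082374435
[ 322  178   60   46 1348] [351.16617211 200.83827893]
[[335, 178], [381, 203], [367, 223], [322, 200]]
[[ 0.5912 -0.1794  0.217 ]
 [ 0.5184 -0.3097  0.2165]
 [ 0.4616 -0.2784  0.1789]
 [ 0.5306 -0.1471  0.1773]]
top plate ((654.1918334960938, -298.9879150390625), (222.06629943847656, 135.08990478515625), 61.39066696166992) [[542.0, -364.0], [660.0, -429.0], [767.0, -234.0], [648.0, -169.0]] 0.24209125772918827
side 1093 c [ 0.5256 -0.2186  0.194 ] n [-0.4393  0.2375  0.8664] tilt 29.96150471828945 yaw of box x -28.392830908637666
[238 136  41  34 734] [258.76430518 151.66076294]
[[263, 136], [278, 151], [258, 169], [238, 151]]
[[ 0.5209 -0.3157  0.2182]
 [ 0.4644 -0.2733  0.178 ]
 [ 0.5354 -0.1478  0.1795]
 [ 0.6059 -0.1901  0.2269]]
top plate ((642.3764038085938, -291.323974609375), (227.52023315429688, 172.3233642578125), 61.35322189331055) [[512.0, -350.0], [663.0, -432.0], [773.0, -233.0], [621.0, -150.0]] 0.24285159452366356
```

Emit:
servo_tool(grip=[-1, -1, -1, -1, -1, -1, -1, -1, -1, -1], translation=[[0.394, 0.281, 0], [0.394, 0.281, 0], [0.394, 0.281, 0], [0.394, 0.281, 0], [0.394, 0.281, 0], [0.394, 0.281, 0], [0.394, 0.281, 0], [0.394, 0.281, 0], [0.394, 0.281, 0], [0.394, 0.281, 0]], turn=[0, 0, 0, 0, 0, 0, 0, 0, 0, 0])

```text
time_s: 0.93
tcp_pos: [0.46, 0.3007, 0.2266]
eef_rot: [-180.0, 0.0, -18.5]
contact_force: [1.6, 1.1, -0.1]
gripper_width: 0.0875
```

Emit:
servo_tool(grip=[-1, -1, -1, -1], translation=[[0.054, 0.038, 0], [0.054, 0.038, 0], [0.054, 0.038, 0], [0.054, 0.038, 0]], turn=[0, 0, 0, 0])

```text
time_s: 1.27
tcp_pos: [0.499, 0.248, 0.2261]
eef_rot: [180.0, 0.0, -18.7]
contact_force: [-0.3, 0.4, -0.1]
gripper_width: 0.0872
```

```bash
python3 - <<'E'
from h import *
print(r.get_state())
im,d=capture('side'); np.save('s1.npy',d); cv2.imwrite('pics/s1.png',cv2.resize(im[180:330,190:340],(600,600),interpolation=cv2.INTER_CUBIC))
E
```

```text
{'time_s': 1.2667, 'joints': array([ 4.65536952e+01,  9.53627202e+00, -1.43719073e+01, -1.07337235e-02,
       -6.61384562e+01,  2.47272951e+01]), 'qd': array([ 2.25962391, -0.12129633,  0.07605512, -0.14315443,  0.13449388,
       -0.66820449]), 'joint_torque': array([-1.30286023e+00, -4.22458005e+01,  2.86091101e+01,  6.88838840e+00,
        2.96554808e-02,  2.27715159e-01]), 'tcp_pos': array([0.49897225, 0.24797806, 0.22612858]), 'eef_rot': array([ 1.79961745e+02,  2.84207674e-02, -1.87233653e+01]), 'contact_force': array([-0.33785062,  0.35122467, -0.14982258]), 'moment': array([ 0.03883777,  0.03503476, -0.00277417]), 'gripper_width': 0.0872310833021993}
```

View pics/s1.png

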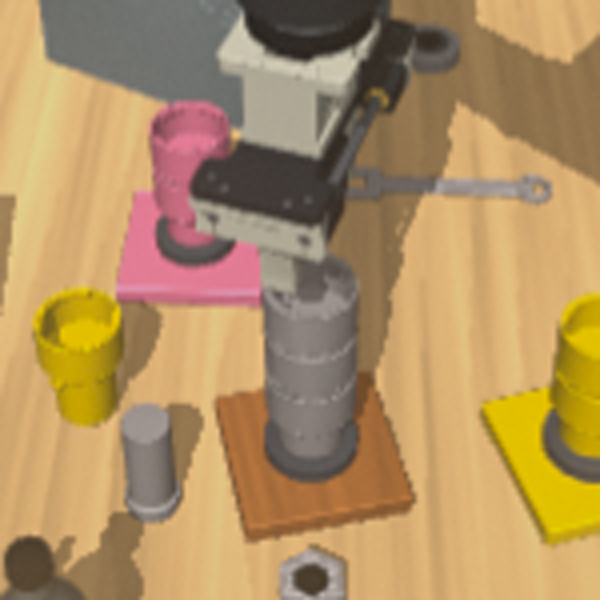

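Side crop: the gripper is centred over the steel stack (crop 310,290), fingers either side and clear of the neighbours. Lowering to the collar and closing.

Emit:
servo_tool(grip=[-1, -1, -1, -1, 1, 1, 1, 1, 1], translation=[[0, 0, 0.03], [0, 0, 0.06], [0, 0, 0.077], [0, 0, 0.077], [0, 0, 0.077], [0, 0, 0.077], [0, 0, 0.077], [0, 0, 0.077], [0, 0, 0.077]], turn=[0, 0, 0, 0, 0, 0, 0, 0, 0], newtons=35)

```text
time_s: 2.07
tcp_pos: [0.499, 0.2498, 0.151]
eef_rot: [-179.9, -0.1, -18.5]
contact_force: [-0.4, -1.1, 4.8]
gripper_width: 0.0645
```

Emit:
servo_tool(grip=[1, 1, 1], translation=[[0, 0, -0.003], [0, 0, -0.006], [0, 0, -0.006]], turn=[0, 0, 0])

```text
time_s: 2.32
tcp_pos: [0.4981, 0.2493, 0.1552]
eef_rot: [180.0, 0.0, -18.6]
contact_force: [1.2, 1.3, -10.8]
gripper_width: 0.0645
```

Emit:
servo_tool(grip=[1, 1, 1, 1], translation=[[0, 0, 0], [0, 0, 0], [0, 0, 0], [0, 0, 0]], turn=[0.12, 0.24, 0.34, 0.34])

```text
time_s: 2.65
tcp_pos: [0.4973, 0.2485, 0.1542]
eef_rot: [179.8, 0.1, -38.3]
contact_force: [0.4, 0.4, -11.9]
gripper_width: 0.0643
```

Emit:
servo_tool(grip=[1, 1, 1], translation=[[0, 0, 0], [0, 0, 0], [0, 0, 0]], turn=[0.12, 0.24, 0.24])

```text
time_s: 2.9
tcp_pos: [0.4974, 0.2487, 0.1543]
eef_rot: [179.8, 0.0, -51.9]
contact_force: [-1.2, -1.0, -11.9]
gripper_width: 0.0644
```

Emit:
servo_tool(grip=[1, 1, 1], translation=[[0, 0, 0], [0, 0, 0], [0, 0, 0]], turn=[0.12, 0.24, 0.24])

```text
time_s: 3.15
tcp_pos: [0.4978, 0.2489, 0.1547]
eef_rot: [179.9, -0.0, -65.5]
contact_force: [-1.0, -0.6, -11.0]
gripper_width: 0.0641
```

Emit:
servo_tool(grip=[1, 1, 1], translation=[[0, 0, 0], [0, 0, 0], [0, 0, 0]], turn=[0.12, 0.24, 0.24])

```text
time_s: 3.4
tcp_pos: [0.4981, 0.2491, 0.155]
eef_rot: [179.9, -0.0, -79.2]
contact_force: [0.6, -0.5, -12.3]
gripper_width: 0.0643
```

Emit:
servo_tool(grip=[1, 1, 1], translation=[[0, 0, 0], [0, 0, 0], [0, 0, 0]], turn=[0.12, 0.24, 0.24])

```text
time_s: 3.65
tcp_pos: [0.4982, 0.2492, 0.1552]
eef_rot: [180.0, -0.0, -92.8]
contact_force: [-0.3, -0.9, -12.3]
gripper_width: 0.0643
```

Emit:
servo_tool(grip=[1, 1, 1], translation=[[0, 0, 0], [0, 0, 0], [0, 0, 0]], turn=[0.12, 0.24, 0.24])

```text
time_s: 3.9
tcp_pos: [0.4984, 0.2493, 0.1554]
eef_rot: [180.0, -0.0, -106.5]
contact_force: [-0.2, -0.7, -12.3]
gripper_width: 0.0644
```

Emit:
servo_tool(grip=[1, 1, 1], translation=[[0, 0, 0], [0, 0, 0], [0, 0, 0]], turn=[0.12, 0.24, 0.24])

```text
time_s: 4.15
tcp_pos: [0.4984, 0.2493, 0.1554]
eef_rot: [180.0, -0.0, -120.2]
contact_force: [0.8, -1.0, -11.1]
gripper_width: 0.0644
```

Emit:
servo_tool(grip=[1, 1, 1], translation=[[0, 0, 0], [0, 0, 0], [0, 0, 0]], turn=[0.12, 0.24, 0.24])

```text
time_s: 4.4
tcp_pos: [0.4987, 0.2495, 0.1557]
eef_rot: [-180.0, 0.0, -134.0]
contact_force: [1.6, 0.7, -10.9]
gripper_width: 0.0645
```

Emit:
servo_tool(grip=[1, 1, 1], translation=[[0, 0, 0], [0, 0, 0], [0, 0, 0]], turn=[0.12, 0.24, 0.24])

```text
time_s: 4.65
tcp_pos: [0.4994, 0.25, 0.1567]
eef_rot: [-180.0, 0.1, -147.7]
contact_force: [0.3, -0.2, -2.9]
gripper_width: 0.0644
```

Force fell to 2.9 N (only the cup's weight): lugs are in the gap. Lifting a little.

Emit:
servo_tool(grip=[1, 1, 1, 1], translation=[[0, 0, 0], [0, 0, -0.004], [0, 0, -0.008], [0, 0, -0.008]], turn=[0.08, 0.08, 0.08, 0.08])

```text
time_s: 4.98
tcp_pos: [0.4994, 0.2499, 0.1653]
eef_rot: [180.0, 0.2, -152.2]
contact_force: [-0.7, 0.4, -2.8]
gripper_width: 0.0642
```

Emit:
servo_tool(grip=[1, 1, 1, 1, 1, 1, 1, 1], translation=[[0, 0, -0.015], [0, 0, -0.03], [0, 0, -0.045], [0, 0, -0.06], [0, 0, -0.09], [0, 0, -0.12], [0, 0, -0.15], [0, 0, -0.15]], turn=[0, 0, 0, 0, 0, 0, 0, 0])

```text
time_s: 5.65
tcp_pos: [0.5011, 0.2505, 0.321]
eef_rot: [180.0, 0.6, -152.3]
contact_force: [0.9, 0.4, -1.5]
gripper_width: 0.0641
```

```bash
python3 - <<'E'
from h import *
s=r.get_state();print(s['joints'],s['tcp_pos'],s['contact_force'])
im,d=capture('side'); cv2.imwrite('pics/s2.png',cv2.resize(im[80:330,140:390],(600,600),interpolation=cv2.INTER_CUBIC))
E
```

```text
[  46.70143211    6.55927533   -5.64764188    0.17200235  -77.19279348
 -109.02613086] [0.50107251 0.25046616 0.32098131] [ 0.86828896  0.36045237 -1.47033527]
```

View pics/s2.png

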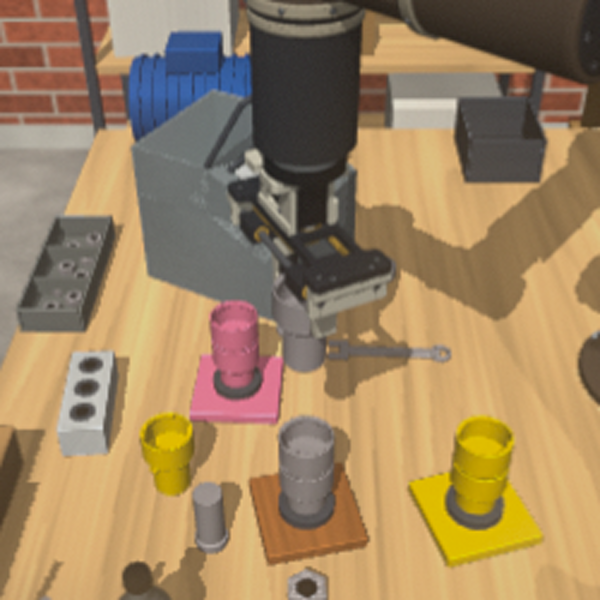

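The cup is out (side view: cup hangs at crop 303,340; two lower cups sit down on the brown board at 306,470). Carrying it towards the box.

Emit:
servo_tool(grip=[1, 1, 1, 1, 1, 1, 1, 1, 1, 1], translation=[[0.025, -0.036, -0.01], [0.05, -0.072, -0.02], [0.075, -0.108, -0.03], [0.1, -0.143, -0.039], [0.125, -0.179, -0.039], [0.15, -0.215, -0.039], [0.176, -0.251, -0.039], [0.201, -0.287, -0.039], [0.226, -0.323, -0.039], [0.2515, -0.3587, -0.039]], turn=[0.1, 0.2, 0.3, 0.4, 0.5, 0.6, 0.7, 0.8, 0.9, 0.983])

```text
time_s: 6.53
tcp_pos: [0.4424, -0.1612, 0.3519]
eef_rot: [180.0, -0.0, 151.0]
contact_force: [2.1, 0.4, -3.6]
gripper_width: 0.0642
```

Emit:
servo_tool(grip=[1, 1], translation=[[0, 0, 0], [0, 0, 0]], turn=[0, 0])

```text
time_s: 6.7
tcp_pos: [0.4424, -0.1617, 0.3514]
eef_rot: [-180.0, -0.1, 150.9]
contact_force: [-0.3, 0.2, -4.4]
gripper_width: 0.0644
```

```bash
python3 - <<'E'
from h import *
s=r.get_state();print(s)
im,d=capture('side'); cv2.imwrite('pics/s3.png',cv2.resize(im[40:290,140:390],(600,600),interpolation=cv2.INTER_CUBIC))
im,d=capture('top'); cv2.imwrite('pics/t3.png',cv2.resize(im[90:290,240:440],(600,600),interpolation=cv2.INTER_CUBIC))
E
```

```text
{'time_s': 6.7, 'joints': array([ 3.93276406e+00, -2.60644193e+00, -1.13192602e+01, -2.12232996e-02,
       -8.13792746e+01, -1.22980269e+02]), 'qd': array([ 3.65038326, -0.11749384,  0.07803141, -0.461918  , -0.08482154,
       -0.81534132]), 'joint_torque': array([-1.68579195e+00, -2.88224548e+01,  3.26572466e+01,  8.29754412e+00,
       -1.71299628e-01,  1.30258469e-02]), 'tcp_pos': array([ 0.44240579, -0.16169955,  0.35143987]), 'eef_rot': array([-1.79967467e+02, -8.86728499e-02,  1.50949272e+02]), 'contact_force': array([-0.34476637,  0.19772622, -4.37089122]), 'moment': array([ 0.11555974, -0.23809272, -0.01427601]), 'gripper_width': 0.06440908018455897}
```

View pics/s3.png

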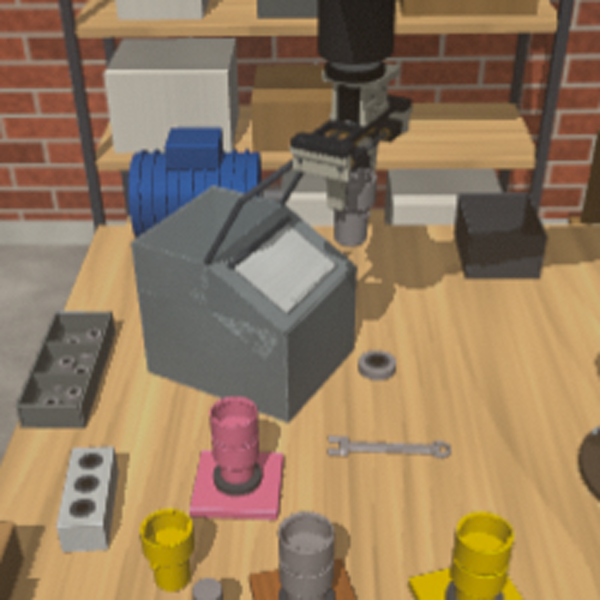

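View pics/t3.png

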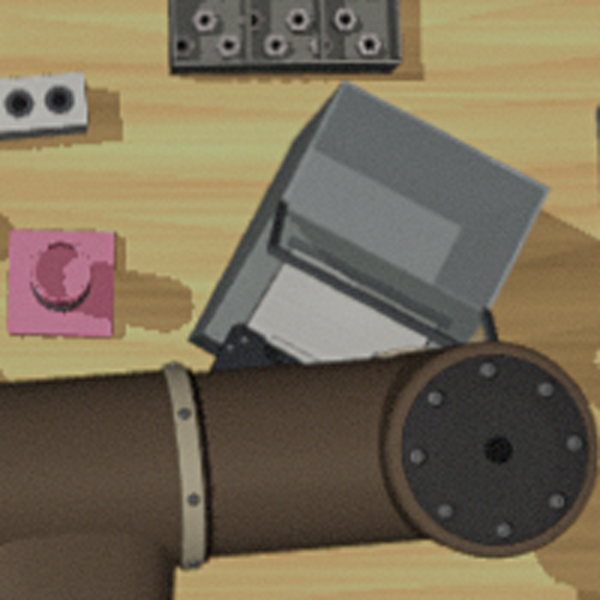

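Side view: cup hangs vertical at crop (350,225), right of the box mouth (285,270), visor edge at (265,185). The servo offers no tilt, so I first check whether the orientation changes near the mouth.

Emit:
servo_tool(grip=[1, 1, 1, 1], translation=[[-0.025, -0.01, 0.01], [-0.05, -0.018, 0.02], [-0.05, -0.018, 0.02], [-0.05, -0.018, 0.02]], turn=[0, 0, 0, 0])

```text
time_s: 7.13
tcp_pos: [0.4792, -0.1984, 0.3307]
eef_rot: [-179.9, -0.2, 151.2]
contact_force: [0.2, -0.2, -3.7]
gripper_width: 0.0646
```

No tilt appears, and none can be commanded. So I will pivot the cup in the grip by pushing its foot gently against the box's left top edge, with the jaw axis square to the push, and then enter with the tool upright at the visor's edge. Going round the visor's left side, turning 90° on the way.

Emit:
servo_tool(grip=[1, 1, 1, 1, 1, 1, 1, 1, 1, 1], translation=[[0.012, 0.036, 0], [0.024, 0.071, 0], [0.036, 0.107, 0], [0.047, 0.142, 0], [0.058, 0.178, 0], [0.069, 0.211, 0], [0.03, 0.215, 0], [-0.009, 0.218, 0], [-0.048, 0.222, 0], [-0.086, 0.225, 0]], turn=[-0.12, -0.24, -0.36, -0.48, -0.6, -0.72, -0.84, -0.96, -1.08, -1.2])

```text
time_s: 7.97
tcp_pos: [0.6642, -0.0417, 0.3331]
eef_rot: [-180.0, 0.1, -139.5]
contact_force: [0.4, 1.2, -3.5]
gripper_width: 0.0642
```

Emit:
servo_tool(grip=[1, 1, 1, 1, 1, 1, 1, 1], translation=[[0.001, -0.037, 0.01], [0.002, -0.073, 0.02], [0.003, -0.11, 0.03], [0.003, -0.146, 0.04], [0.003, -0.146, 0.055], [0.003, -0.146, 0.055], [0.003, -0.146, 0.055], [0.003, -0.146, 0.055]], turn=[-0.1, -0.2, -0.3, -0.365, -0.365, -0.365, -0.365, -0.365])

```text
time_s: 8.63
tcp_pos: [0.7542, -0.1566, 0.279]
eef_rot: [-179.9, 0.0, -119.1]
contact_force: [-0.4, -0.5, -3.1]
gripper_width: 0.0646
```

```bash
python3 - <<'E'
from h import *
s=r.get_state();print(s['joints'],s['tcp_pos'],s['eef_rot'])
im,d=capture('side'); np.save('s4.npy',d);cv2.imwrite('pics/s4.png',cv2.resize(im[60:220,160:320],(600,600),interpolation=cv2.INTER_CUBIC))
E
```

```text
[ 2.70441710e+00  2.85236981e+01  1.97868769e+01  2.58999637e-02
 -8.11934134e+01 -3.18519512e+01] [ 0.75419838 -0.15655754  0.27900361] [-1.79927231e+02  1.50720391e-02 -1.19143575e+02]
```

View pics/s4.png

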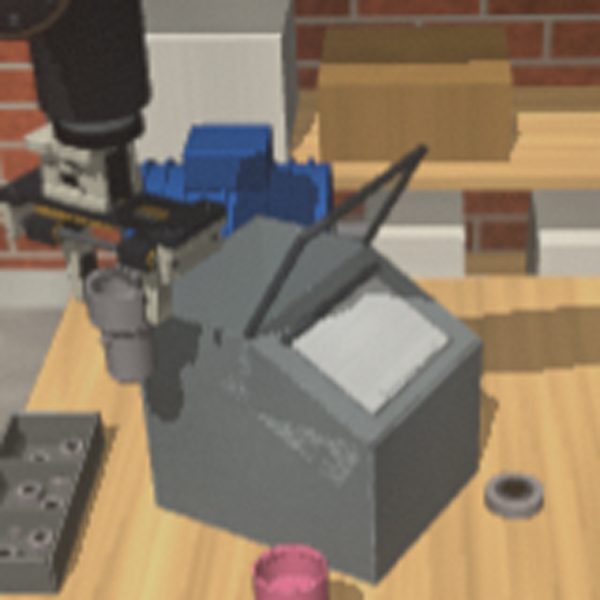

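The cup is held upright beside the box's left top edge (crop 140,350). Easing the grip to 12 N and pushing.

Emit:
servo_tool(grip=[1, 1, 1, 1, 1], translation=[[0.015, 0, 0], [0.03, 0, 0], [0.038, 0, 0], [0.046, 0, 0], [0.05, 0, 0]], turn=[0, 0, 0, 0, 0], newtons=12)

```text
time_s: 9.1
tcp_pos: [0.7294, -0.2025, 0.2793]
eef_rot: [-179.9, 0.1, -119.3]
contact_force: [0.8, 3.9, -0.3]
gripper_width: 0.0648
```

```bash
python3 - <<'E'
from h import *
s=r.get_state();print(s['contact_force'],s['tcp_pos'],s['eef_rot'])
im,d=capture('side'); np.save('s4.npy',d);cv2.imwrite('pics/s5.png',cv2.resize(im[100:180,160:240],(600,600),interpolation=cv2.INTER_CUBIC))
E
```

```text
[ 0.78671704  3.93219049 -0.29283593] [ 0.72940437 -0.20248377  0.27934872] [-1.79861657e+02  1.00171223e-01 -1.19298914e+02]
```

View pics/s5.png

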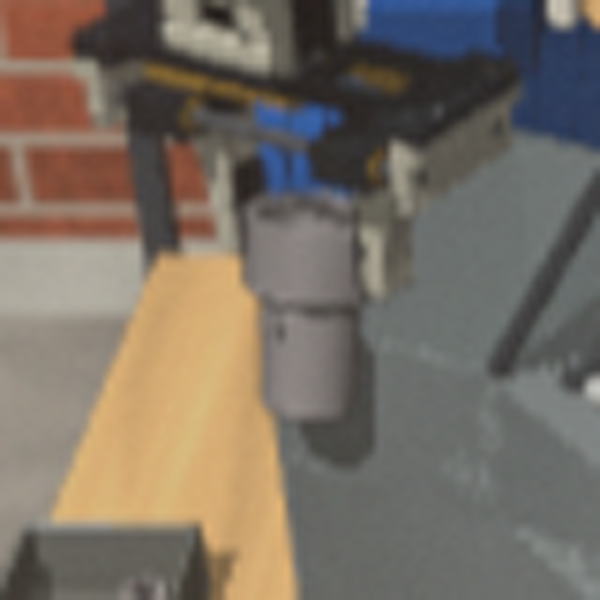

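It takes about 4 N, and the cup begins to pivot. Continuing.

Emit:
servo_tool(grip=[1, 1, 1, 1], translation=[[0.008, 0, 0], [0.016, 0, 0], [0.024, 0, 0], [0.024, 0, 0]], turn=[0, 0, 0, 0])

```text
time_s: 9.48
tcp_pos: [0.7169, -0.2241, 0.2775]
eef_rot: [180.0, -0.0, -119.3]
contact_force: [0.1, 2.5, 0.5]
gripper_width: 0.0641
```

```bash
python3 - <<'E'
from h import *
s=r.get_state();print(s['contact_force'],s['tcp_pos'],s['eef_rot'])
im,d=capture('side'); np.save('s4.npy',d);cv2.imwrite('pics/s6.png',cv2.resize(im[100:180,160:240],(600,600),interpolation=cv2.INTER_CUBIC))
E
```

```text
[0.07956694 2.48680715 0.46242327] [ 0.71691031 -0.22405026  0.27750779] [ 1.79969258e+02 -2.51058142e-02 -1.19332206e+02]
```

View pics/s6.png

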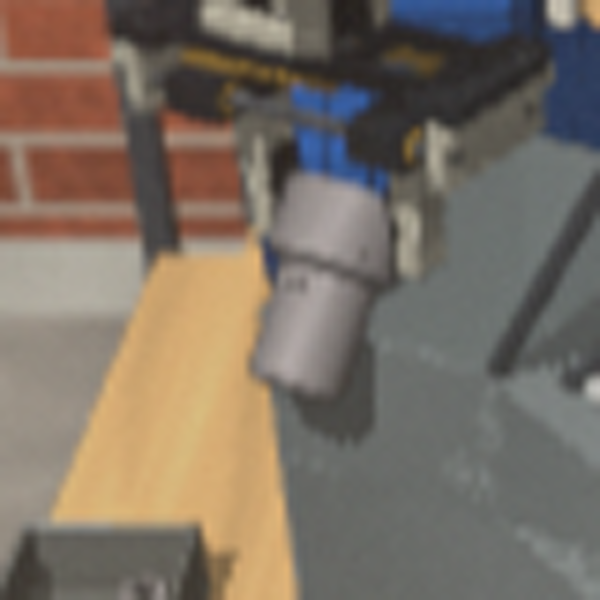

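Emit:
servo_tool(grip=[1, 1, 1, 1, 1, 1], translation=[[0.008, 0, 0], [0.016, 0, 0], [0.024, 0, 0], [0.032, 0, 0], [0.036, 0, 0], [0.036, 0, 0]], turn=[0, 0, 0, 0, 0, 0])

```text
time_s: 10.03
tcp_pos: [0.6995, -0.2559, 0.2782]
eef_rot: [-180.0, -0.1, -119.3]
contact_force: [-0.9, -0.2, 0.6]
gripper_width: 0.0641
```

```bash
python3 - <<'E'
from h import *
s=r.get_state();print(s['contact_force'],s['tcp_pos'],s['eef_rot'])
im,d=capture('side'); np.save('s4.npy',d);cv2.imwrite('pics/s7.png',cv2.resize(im[100:180,160:240],(600,600),interpolation=cv2.INTER_CUBIC))
E
```

```text
[-0.87634998 -0.23305392  0.60893709] [ 0.69953078 -0.25587241  0.27815353] [-1.79967784e+02 -5.77798063e-02 -1.19344630e+02]
```

View pics/s7.png

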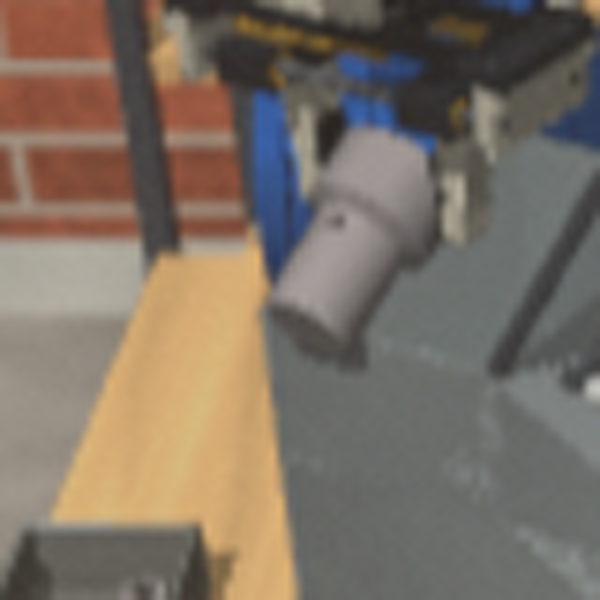

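The cup has pivoted to about 60° (crop: rim at 380,170, foot at 310,330). Gripping firmly, lifting clear and measuring the tilt.

Emit:
servo_tool(grip=[1, 1, 1, 1, 1, 1], translation=[[0, 0, 0], [0, 0, 0], [0, 0, -0.02], [0, 0, -0.04], [-0.03, 0, -0.06], [-0.03, 0, -0.06]], turn=[0, 0, 0, 0, 0, 0], newtons=45)

```text
time_s: 10.58
tcp_pos: [0.7174, -0.2258, 0.3415]
eef_rot: [-179.7, 0.1, -119.2]
contact_force: [-0.0, -0.1, -1.9]
gripper_width: 0.0636
```

```bash
python3 - <<'E'
from h import *
s=r.get_state();print(s['contact_force'],s['tcp_pos'],s['eef_rot'],s['joints'])
im,d=capture('side'); np.save('s4.npy',d);cv2.imwrite('s8full.png',im)
c0=proj('side',s['tcp_pos']+[0,0,.019])[0];print(c0)
u,v=int(c0[0]),int(c0[1])
cv2.imwrite('pics/s8.png',cv2.resize(im[v-40:v+40,u-40:u+40],(600,600),interpolation=cv2.INTER_CUBIC))
g=s['tcp_pos']+[0,0,.0188]
by=np.array([.479,.878,0]);bx=np.array([.878,-.479,0])
p,uu,vv=cloud('side',d)
q=p-g
a,b,z=q@bx,q@by,q[:,2]
for k in range(-30,90,8):
    # slices along by
    m=(abs(a)<.012)&(b>k/1000)&(b<(k+8)/1000)&(z<.05)&(z>-.09)
    if m.sum(): print(k,m.sum(),(1000*z[m]).max().round(1),(1000*z[m]).min().round(1))
E
```

```text
[-0.00529099 -0.10534022 -1.89406743] [ 0.71738978 -0.22580517  0.34153844] [-1.79696353e+02  1.04366209e-01 -1.19189809e+02] [-2.67499470e+00  2.58083617e+01  2.32169019e+01  4.22231524e-02
 -8.70902401e+01 -2.65171168e+01]
[203.84646327 111.24526364]
2 11 32.0 23.0
10 15 32.1 19.0
18 12 27.8 19.2
26 22 23.1 1.6
34 26 18.6 -5.8
42 19 8.2 -6.3
50 17 6.8 -13.7
58 20 -4.8 -55.4
66 30 -9.2 -50.4
74 27 -14.0 -38.4
82 5 -20.1 -24.7
```

View pics/s8.png

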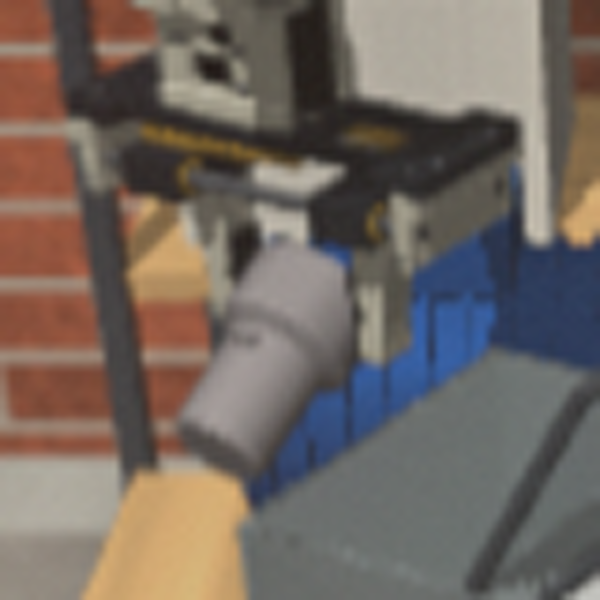

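The axis is about 60° off vertical: foot-end centre lies 72 mm out and 38 mm below the grasp point, which agrees with the 77.5 mm foot. Going back round the visor, turning the foot to point into the box.

Emit:
servo_tool(grip=[1, 1, 1, 1, 1, 1, 1, 1, 1, 1], translation=[[-0.034, 0.01, 0], [-0.068, 0.02, 0], [-0.1, 0.03, 0], [-0.105, 0.07, 0], [-0.11, 0.11, 0], [-0.11, 0.15, 0], [-0.11, 0.19, 0], [-0.11, 0.23, 0], [-0.11, 0.27, 0], [-0.11, 0.285, 0]], turn=[0.12, 0.24, 0.36, 0.48, 0.6, 0.72, 0.84, 0.96, 1.08, 1.2])

```text
time_s: 11.47
tcp_pos: [0.5155, 0.0082, 0.3372]
eef_rot: [180.0, -0.1, 171.7]
contact_force: [0.1, 0.1, -4.5]
gripper_width: 0.0636
```

Emit:
servo_tool(grip=[1, 1, 1, 1, 1, 1, 1, 1], translation=[[0.015, -0.036, 0], [0.028, -0.074, 0], [0.042, -0.112, 0.01], [0.056, -0.15, 0.03], [0.07, -0.19, 0.05], [0.07, -0.19, 0.086], [0.07, -0.19, 0.086], [0.07, -0.19, 0.086]], turn=[0.1, 0.2, 0.3, 0.354, 0.354, 0.354, 0.354, 0.354])

```text
time_s: 12.13
tcp_pos: [0.4218, -0.1718, 0.2496]
eef_rot: [-179.9, -0.3, 151.6]
contact_force: [0.5, 0.7, -2.8]
gripper_width: 0.0636
```

```bash
python3 - <<'E'
from h import *
s=r.get_state();print(s['contact_force'],s['tcp_pos'],s['eef_rot'],s['joints'])
im,d=capture('side'); np.save('s9.npy',d)
cv2.imwrite('pics/s9.png',cv2.resize(im[80:220,180:320],(600,600),interpolation=cv2.INTER_CUBIC))
bx=np.array([.878,-.479,0]);by=np.array([.479,.878,0])
q=s['tcp_pos']-[.533,-.232,.201];print('bx by',q@bx,q@by)
g=s['tcp_pos']+[0,0,.0188]
p,u,v=cloud('side',d);q=p-g;a,b,z=q@bx,q@by,q[:,2]
m=(b>-.01)&(b<.05)&(a>.02)&(a<.1)&(abs(z)<.08)
np.set_printoptions(suppress=True)
print(np.c_[a,b,z][m].round(3)[::4].tolist()[:60])
E
```

```text
[ 0.51114056  0.66222485 -2.8399621 ] [ 0.42184524 -0.17177374  0.24963625] [-179.86642206   -0.25449075  151.56984832] [ 2.73197325e+00 -1.45036914e+00 -2.32917132e+01 -1.86921106e-02
 -6.84455476e+01 -1.21154918e+02]
bx by -0.12644225639277634 -0.00036447508550672714
[[0.024, 0.019, 0.077], [0.028, 0.01, 0.068], [0.026, 0.014, 0.067], [0.063, -0.0, -0.013], [0.04, 0.014, -0.0], [0.062, 0.008, -0.012], [0.044, 0.013, -0.005], [0.079, 0.007, -0.021], [0.059, 0.014, -0.013], [0.042, 0.017, -0.006], [0.075, 0.013, -0.022], [0.058, 0.016, -0.015], [0.041, 0.019, -0.009], [0.078, 0.014, -0.026], [0.06, 0.018, -0.019], [0.043, 0.022, -0.012], [0.025, 0.028, -0.004], [0.061, 0.025, -0.02], [0.046, 0.024, -0.016], [0.031, 0.023, -0.012], [0.067, 0.021, -0.027], [0.049, 0.026, -0.02], [0.035, 0.022, -0.018], [0.07, 0.022, -0.031], [0.055, 0.02, -0.028], [0.037, 0.026, -0.02], [0.073, 0.025, -0.035], [0.057, 0.024, -0.031], [0.042, 0.024, -0.026], [0.027, 0.024, -0.022], [0.06, 0.019, -0.038], [0.043, 0.021, -0.032], [0.026, 0.024, -0.026], [0.057, 0.024, -0.038], [0.043, 0.021, -0.036], [0.027, 0.023, -0.031], [0.056, 0.018, -0.046], [0.039, 0.021, -0.039], [0.029, 0.012, -0.041], [0.053, 0.017, -0.049], [0.041, 0.01, -0.049]]
```

View pics/s9.png

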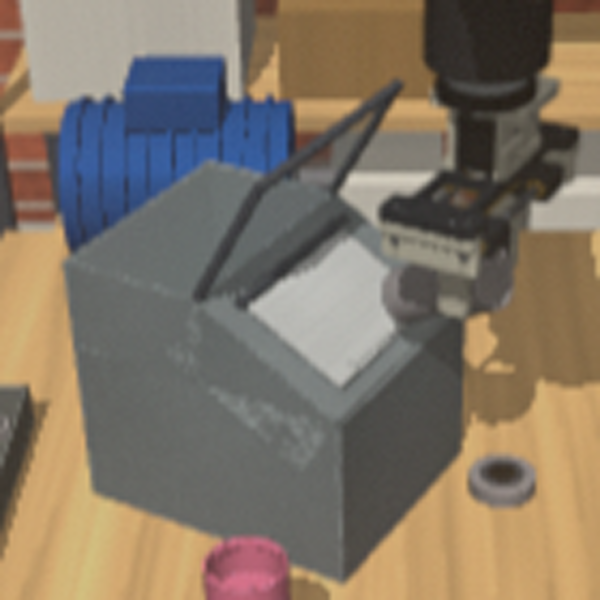

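```bash
python3 - <<'E'
from h import *
from scipy.optimize import least_squares
s=r.get_state();d=np.load('s9.npy')
bx=np.array([.878,-.479,0]);by=np.array([.479,.878,0])
g=s['tcp_pos']+[0,0,.0188]
p,u,v=cloud('side',d);q=p-g;a,b,z=q@bx,q@by,q[:,2]
m=(b>-.01)&(b<.035)&(a>.036)&(a<.085)&(z<.0)&(z>-.05)
a,b,z=a[m],b[m],z[m]
f=lambda x:np.hypot(b-x[2],(a*np.cos(x[0])+z*np.sin(x[0])-x[1]))-.0235
o=least_squares(f,[np.radians(60),0,0],loss='soft_l1',f_scale=.002);print(np.degrees(o.x[0]),o.x[1:],np.median(abs(o.fun)),m.sum())
th=o.x[0];al=a*np.sin(th)-z*np.cos(th);print('end along',np.sort(al)[-8:])
E
```

```text
58.391286218213345 [-0.00233346 -0.00147166] 0.0012428152589290305 108
end along [0.07927227 0.07955751 0.07970137 0.07972542 0.08093086 0.0817546
 0.08233553 0.08304202]
```

Cylinder fit: the cup tilts 58.4° towards the box, foot end 80 mm along its axis. The picture shows it in front of the mouth (foot at crop 400,295). Moving in along the cup's own axis, first most of the way.

Emit:
servo_tool(grip=[1, 1, 1, 1, 1, 1], translation=[[-0.016, 0, 0.01], [-0.032, 0, 0.02], [-0.048, 0, 0.03], [-0.06, 0, 0.037], [-0.065, 0, 0.04], [-0.065, 0, 0.04]], turn=[0, 0, 0, 0, 0, 0])

```text
time_s: 12.68
tcp_pos: [0.483, -0.2016, 0.2118]
eef_rot: [-180.0, 0.0, 151.7]
contact_force: [-0.1, -0.1, -3.2]
gripper_width: 0.0633
```

```bash
cat > look.py <<'E'
from h import *
import sys
s=r.get_state();print(s['contact_force'],s['moment'],s['eef_rot'])
bx=np.array([.878,-.479,0]);by=np.array([.479,.878,0])
q=s['tcp_pos']-[.533,-.232,.201];print('bx by z',q@bx,q@by,s['tcp_pos'][2])
for n,(y,x) in (('side',(70,180)),('top',(120,280))):
    im,d=capture(n); np.save(f'{sys.argv[1]}{n}.npy',d)
    if n=='side': a=im[y:y+110,x:x+110]
    else: b=im[y:y+130,x:x+130]
cv2.imwrite(f'pics/{sys.argv[1]}.png',np.hstack([cv2.resize(k,(400,400),interpolation=cv2.INTER_CUBIC) for k in (a,b)]))
E
python3 look.py p1
```

```text
[-0.13529823 -0.05351225 -3.19524597] [ 0.20650902 -0.00750413  0.02063549] [-1.79982127e+02  1.36552335e-02  1.51737354e+02]
bx by z -0.05844197629577905 0.002702722580329782 0.21177148897539316
```

View pics/p1.png

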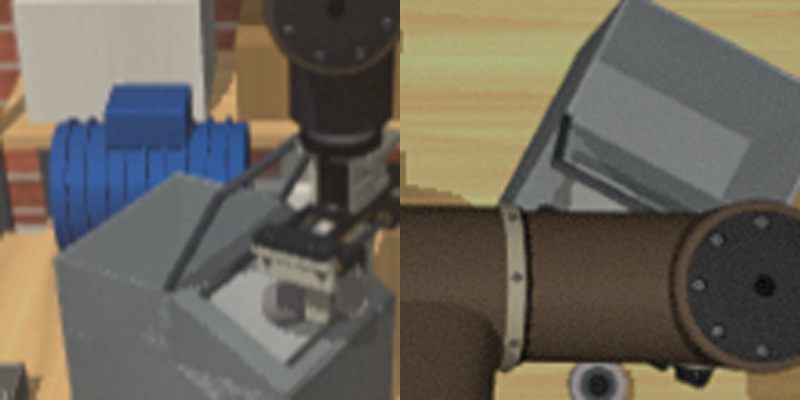

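```bash
python3 - <<'E'
from h import *
d=np.load('p1side.npy')
bx=np.array([.878,-.479,0]);by=np.array([.479,.878,0]);M=np.array([.533,-.232,.201])
def rel(c): 
    px=[[180+c[0]*110/400,70+c[1]*110/400]]
    q=dep('side',px,d)[0]-M; return (q@bx).round(3),(q@by).round(3),(q[2]+.201).round(3)
for c in [(320,130),(345,130),(370,130),(345,145),(345,155),(320,170),(350,200),(290,210),(300,240),(260,240),(306,150),(303,140),(215,200),(180,280),(310,150)]: print(c,rel(c))
E
```

```text
(320, 130) (np.float64(-0.063), np.float64(0.048), np.float64(0.408))
(345, 130) (np.float64(-0.085), np.float64(0.043), np.float64(0.411))
(370, 130) (np.float64(-0.099), np.float64(0.024), np.float64(0.406))
(345, 145) (np.float64(-0.078), np.float64(0.028), np.float64(0.389))
(345, 155) (np.float64(-0.081), np.float64(0.036), np.float64(0.384))
(320, 170) (np.float64(-0.045), np.float64(0.016), np.float64(0.353))
(350, 200) (np.float64(-0.078), np.float64(0.018), np.float64(0.332))
(290, 210) (np.float64(0.057), np.float64(-0.102), np.float64(0.236))
(300, 240) (np.float64(-0.064), np.float64(0.085), np.float64(0.319))
(260, 240) (np.float64(-0.03), np.float64(0.098), np.float64(0.317))
(306, 150) (np.float64(-0.03), np.float64(0.014), np.float64(0.369))
(303, 140) (np.float64(-0.038), np.float64(0.033), np.float64(0.387))
(215, 200) (np.float64(0.011), np.float64(0.104), np.float64(0.349))
(180, 280) (np.float64(0.065), np.float64(0.092), np.float64(0.247))
(310, 150) (np.float64(-0.048), np.float64(0.038), np.float64(0.383))
```

No contact force; depth readings show the gripper neck at least 10 mm short of the visor's edge for the last 20 mm. Going in slowly.

Emit:
servo_tool(grip=[1, 1, 1, 1, 1], translation=[[-0.006, -0.001, 0.004], [-0.012, -0.002, 0.008], [-0.016, -0.002, 0.011], [-0.019, -0.002, 0.013], [-0.019, -0.002, 0.013]], turn=[0, 0, 0, 0, 0])

```text
time_s: 13.2
tcp_pos: [0.4972, -0.2129, 0.1978]
eef_rot: [-180.0, -0.1, 151.7]
contact_force: [-1.1, 1.0, -2.7]
gripper_width: 0.0636
```

```bash
python3 look.py p2
```

```text
[-1.07460356  1.03176414 -2.68811073] [0.46438084 0.32491074 0.01214476] [-1.79973132e+02 -6.75440400e-02  1.51663339e+02]
bx by z -0.04058758223574559 -0.00038330250833502015 0.19781471854830482
```

View pics/p2.png

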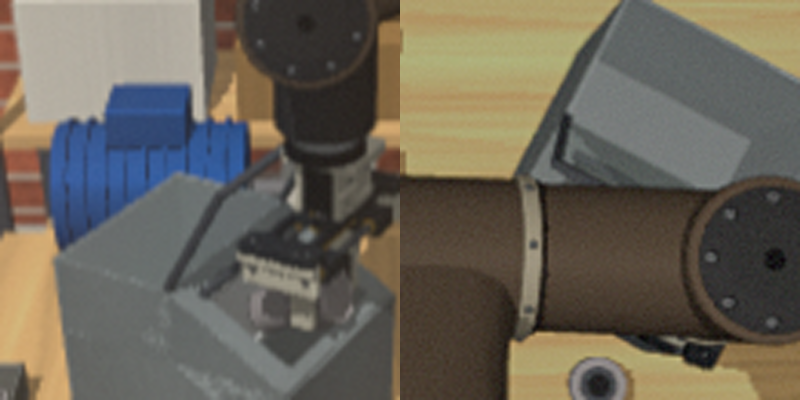

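Flap is open and the foot is in (side crop 265,310); only 1.5 N, from the flap. A last 5 mm further in so the collar step passes the lower edge.

Emit:
servo_tool(grip=[1, 1, 1, 1], translation=[[-0.003, 0, 0.001], [-0.005, 0, 0.003], [-0.006, 0, 0.003], [-0.006, 0, 0.003]], turn=[0, 0, 0, 0])

```text
time_s: 13.63
tcp_pos: [0.4984, -0.2141, 0.1951]
eef_rot: [-180.0, -0.4, 151.6]
contact_force: [-19.8, 13.7, 5.1]
gripper_width: 0.0636
```

```bash
python3 look.py p3; python3 - <<'E'
from h import *
im,d=capture('side');cv2.imwrite('pics/p3z.png',cv2.resize(im[115:180,225:300],(690,600),interpolation=cv2.INTER_CUBIC))
E
```

```text
[-19.82908239  13.66503188   5.11030391] [ 2.84738182  4.44343675 -0.42402941] [-179.96574481   -0.39816231  151.6151098 ]
bx by z -0.038895903147640055 -0.0008755080508762242 0.19509060429614442
```

View pics/p3z.png

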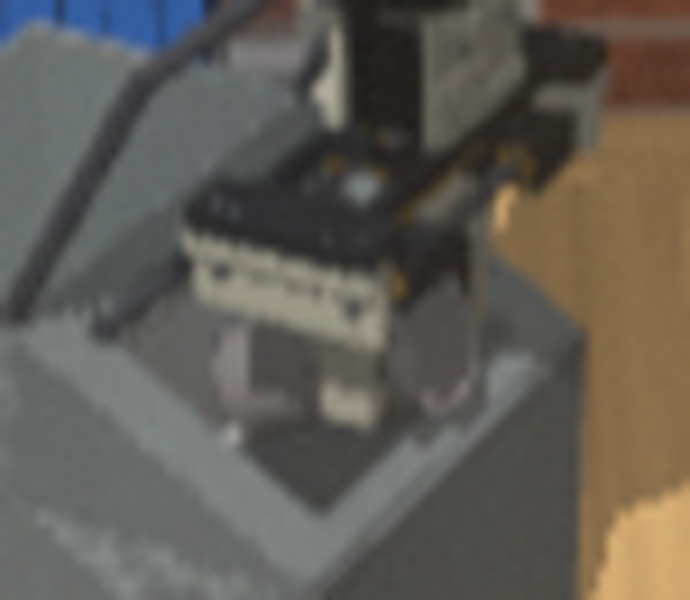

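24 N now, acting low (moment over force puts it about 0.2 m below the wrist): the collar's step is catching on the lower edge. Backing off, rising 8 mm, and trying again.

Emit:
servo_tool(grip=[1, 1, 1, 1], translation=[[0.008, 0, -0.002], [0.012, 0, -0.008], [0.012, 0, -0.012], [0.012, 0, -0.012]], turn=[0, 0, 0, 0])

```text
time_s: 14.12
tcp_pos: [0.4926, -0.2101, 0.209]
eef_rot: [180.0, 0.1, 151.7]
contact_force: [-2.0, -0.1, -3.3]
gripper_width: 0.0634
```

```bash
python3 look.py p4
```

```text
[-2.00828011 -0.14500586 -3.30601722] [ 0.07699657  0.60543609 -0.13631257] [1.79978944e+02 1.25324333e-01 1.51709972e+02]
bx by z -0.04595122249835256 -9.554555698701422e-05 0.2090441803040879
```

View pics/p4.png

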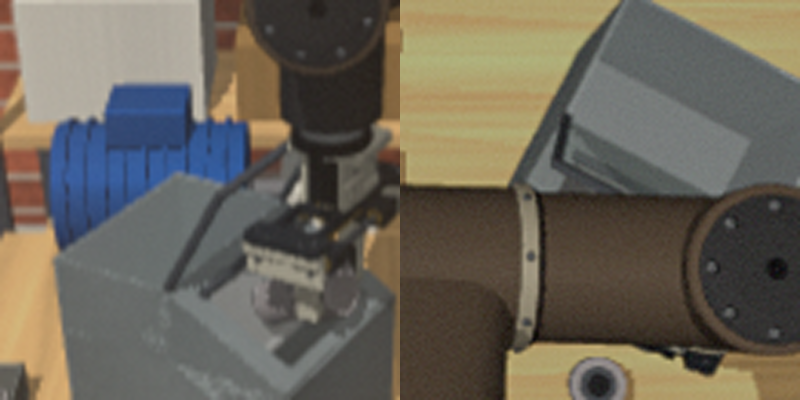

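Emit:
servo_tool(grip=[1, 1, 1], translation=[[-0.005, 0, 0], [-0.009, 0, 0], [-0.009, 0, 0]], turn=[0, 0, 0])

```text
time_s: 14.47
tcp_pos: [0.5008, -0.2145, 0.2073]
eef_rot: [-180.0, 0.0, 151.7]
contact_force: [-0.7, 1.9, -2.2]
gripper_width: 0.0635
```

```bash
python3 look.py p5;  python3 - <<'E'
from h import *
im,d=capture('side');cv2.imwrite('pics/p5z.png',cv2.resize(im[90:160,235:305],(600,600),interpolation=cv2.INTER_CUBIC))
E
```

```text
[-0.65515577  1.94696155 -2.24770374] [0.62862866 0.480729   0.06093119] [-1.79992683e+02  2.19399920e-03  1.51678483e+02]
bx by z -0.0366520327542038 -6.35305603226516e-05 0.20731860528613794
```

View pics/p5z.png

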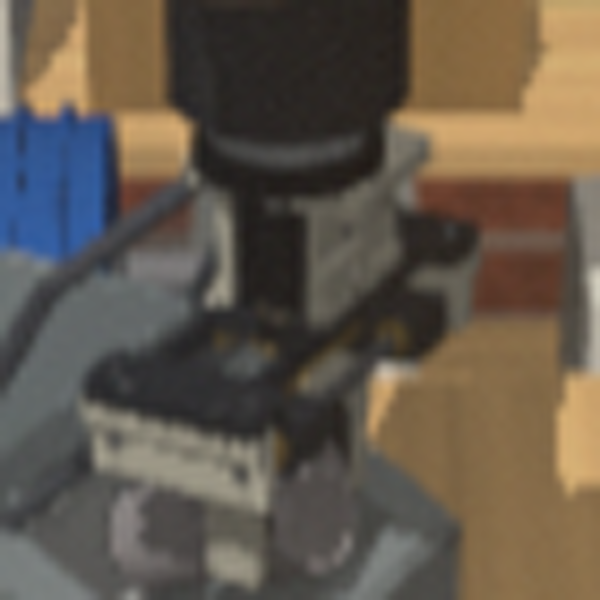

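No contact at this height, so it was the collar step at the lower edge. Going 4 mm further in, then down 8 mm.

Emit:
servo_tool(grip=[1, 1, 1, 1, 1], translation=[[-0.004, 0, 0], [-0.004, 0, 0.002], [-0.004, 0, 0.005], [-0.004, 0, 0.008], [-0.004, 0, 0.008]], turn=[0, 0, 0, 0, 0])

```text
time_s: 15.03
tcp_pos: [0.5044, -0.2166, 0.2028]
eef_rot: [180.0, 0.3, 151.7]
contact_force: [-10.0, 6.3, 16.7]
gripper_width: 0.0637
```

```bash
python3 look.py p6;  python3 - <<'E'
from h import *
im,d=capture('side');cv2.imwrite('pics/p6z.png',cv2.resize(im[105:175,230:300],(600,600),interpolation=cv2.INTER_CUBIC))
E
```

```text
[-9.97137946  6.26174062 16.70137004] [ 0.85054452  1.98595985 -0.19315566] [179.9977578    0.27562093 151.74472564]
bx by z -0.032443056601496954 -0.00019629277993386696 0.2028121636293922
```

View pics/p6z.png

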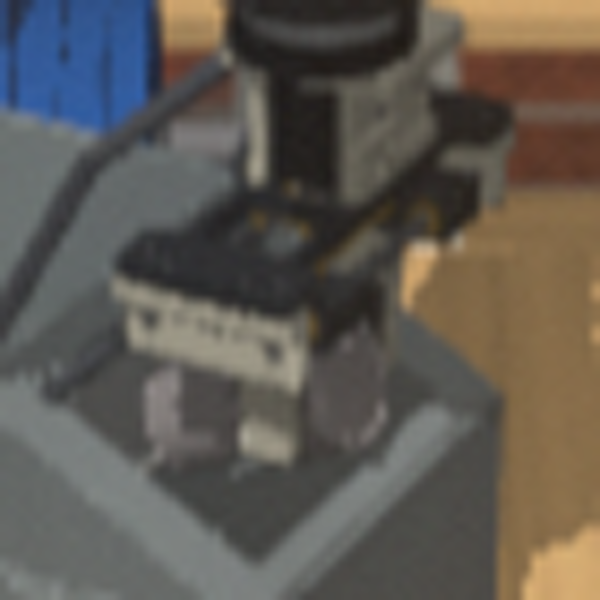

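```bash
python3 - <<'E'
from h import *
from scipy.optimize import least_squares
np.set_printoptions(suppress=True,linewidth=200)
s=r.get_state()
bx=np.array([.878,-.479,0]);by=np.array([.479,.878,0]);M=np.array([.533,-.232,0])
for f,tcp in (('p5side',[.5008,-.2145,.2073]),('p6side',s['tcp_pos'])):
    g=np.array(tcp)+[0,0,.0188]
    d=np.load(f+'.npy');p,u,v=cloud('side',d);q=p-g;a,b,z=q@bx,q@by,q[:,2]
    m=(b>-.01)&(b<.03)&(a>.03)&(a<.09)&(z<.01)&(z>-.06)
    aa,bb,zz=a[m],b[m],z[m];print(f,m.sum())
    if m.sum()>20:
        fn=lambda x:np.hypot(bb-x[2],(aa*np.cos(x[0])+zz*np.sin(x[0])-x[1]))-.0235
        o=least_squares(fn,[np.radians(58),0,0],loss='soft_l1',f_scale=.002);print(np.degrees(o.x[0]),o.x[1:],np.median(abs(o.fun)))
# face points/edges near mouth (abs box coords) in p6
P=p-M;A,B,Z=P@bx,P@by,P[:,2]
m=(abs(B)<.11)&(A>-.08)&(A<.06)&(Z>.05)&(Z<.26)
# slice along by=-0.06..-.07 and +.06
for lo in(.045,.06,.07,.08,.09):
    k=m&(abs(B-lo)<.005); o=np.argsort(A[k]); print(lo,np.c_[A[k],Z[k]][o][::3].round(3).tolist())
E
```

```text
p5side 158
65.1908929378849 [-0.00532745  0.00036556] 0.0018823107246037848
p6side 145
63.36528705596011 [-0.00352451  0.00013416] 0.0016965629922940095
0.045 [[-0.063, 0.104], [-0.063, 0.164], [-0.063, 0.151], [-0.063, 0.067], [-0.063, 0.116], [-0.063, 0.155], [-0.063, 0.102], [-0.062, 0.15], [-0.062, 0.052], [-0.062, 0.079], [-0.061, 0.153], [-0.06, 0.09], [-0.053, 0.17], [-0.045, 0.229], [-0.043, 0.212], [-0.043, 0.231], [-0.043, 0.223], [-0.04, 0.231], [-0.038, 0.217], [-0.036, 0.226], [-0.034, 0.22], [-0.033, 0.211], [-0.031, 0.232], [-0.031, 0.223], [-0.028, 0.236], [-0.027, 0.219], [-0.025, 0.243], [-0.022, 0.22], [0.043, 0.239], [0.045, 0.232], [0.05, 0.211], [0.051, 0.205], [0.054, 0.232], [0.059, 0.235]]
0.06 [[-0.066, 0.147], [-0.064, 0.153], [-0.063, 0.156], [-0.063, 0.077], [-0.063, 0.086], [-0.063, 0.059], [-0.063, 0.108], [-0.063, 0.121], [-0.063, 0.076], [-0.062, 0.071], [-0.062, 0.098], [-0.062, 0.141], [-0.062, 0.088], [-0.061, 0.061], [-0.057, 0.168], [-0.052, 0.174], [-0.047, 0.175], [0.044, 0.239], [0.045, 0.231], [0.046, 0.218], [0.057, 0.24]]
0.07 [[-0.065, 0.1
[... 777 characters left out ...]
, [0.052, 0.231], [0.057, 0.233]]
0.09 [[-0.066, 0.099], [-0.065, 0.115], [-0.064, 0.075], [-0.064, 0.079], [-0.064, 0.083], [-0.063, 0.052], [-0.063, 0.168], [-0.063, 0.117], [-0.063, 0.125], [-0.062, 0.138], [-0.062, 0.099], [-0.062, 0.103], [-0.062, 0.054], [-0.062, 0.081], [-0.061, 0.164], [-0.055, 0.169], [-0.05, 0.174], [-0.044, 0.179], [-0.04, 0.178], [-0.037, 0.185], [-0.031, 0.186], [-0.024, 0.188], [-0.019, 0.194], [-0.014, 0.195], [-0.012, 0.193], [-0.004, 0.203], [0.0, 0.201], [0.006, 0.206], [0.011, 0.207], [0.016, 0.213], [0.022, 0.213], [0.027, 0.218], [0.032, 0.224], [0.038, 0.221], [0.039, 0.22], [0.043, 0.226], [0.046, 0.226], [0.049, 0.229], [0.054, 0.233], [0.057, 0.232]]
```

```bash
python3 - <<'E'
from h import *
from scipy.optimize import least_squares
bx=np.array([.878,-.479,0]);by=np.array([.479,.878,0])
T={'s9':[.4218,-.1718,.2496],'p1side':[.483,-.2016,.2118],'p2side':[.4972,-.2129,.1978],'p3side':[.4984,-.2141,.1951],'p4side':[.4926,-.2101,.209],'p5side':[.5008,-.2145,.2073],'p6side':[.5044,-.2166,.2028]}
for f,t in T.items():
    g=np.array(t)+[0,0,.0188];d=np.load(f+'.npy');p,u,v=cloud('side',d);q=p-g;a,b,z=q@bx,q@by,q[:,2]
    for lo in(.025,.035):
        m=(b>0)&(b<.027)&(a>lo)&(a<.075)&(z<.02)&(z>-.06)&(abs(np.hypot(b,a*.5+z*.866)-.0235)<.01)
        aa,bb,zz=a[m],b[m],z[m]
        fn=lambda x:np.hypot(bb,(aa*np.cos(x[0])+zz*np.sin(x[0])-x[1]))-.0235
        o=least_squares(fn,[np.radians(60),0],loss='soft_l1',f_scale=.001);th=o.x[0]
        al=aa*np.sin(th)-zz*np.cos(th)
        print(f,lo,m.sum(),np.degrees(th).round(1),o.x[1].round(4),np.median(abs(o.fun)).round(4),al.max().round(3))
E
```

```text
s9 0.025 137 59.5 -0.0005 0.0013 0.083
s9 0.035 118 60.9 -0.002 0.0012 0.083
p1side 0.025 125 58.0 0.0009 0.0012 0.089
p1side 0.035 112 59.0 -0.0003 0.0012 0.089
p2side 0.025 111 55.9 0.0031 0.0011 0.085
p2side 0.035 96 57.7 0.0011 0.0012 0.085
p3side 0.025 106 58.1 0.0006 0.0012 0.083
p3side 0.035 93 58.8 -0.0001 0.0011 0.083
p4side 0.025 112 59.5 -0.0008 0.0011 0.084
p4side 0.035 98 61.1 -0.0027 0.0011 0.084
p5side 0.025 108 59.0 0.0002 0.001 0.084
p5side 0.035 96 58.9 0.0002 0.001 0.084
p6side 0.025 107 55.7 0.0037 0.001 0.087
p6side 0.035 91 58.3 0.0008 0.001 0.086
```

```bash
python3 - <<'E'
from h import *
np.set_printoptions(suppress=True,linewidth=200)
bx=np.array([.878,-.479,0]);by=np.array([.479,.878,0]);M=np.array([.533,-.232,.201])
for f in('p2side','p3side','p5side','p6side'):
    d=np.load(f+'.npy');p,u,v=cloud('side',d);q=p-M;A,B,Z=q@bx,q@by,q[:,2]
    up=.866*A+.5*Z; dp=.5*A-.866*Z   # upslope, depth inside
    m=(abs(B)<.082)&(dp>.006)&(up>-.056)&(up<.06)&(dp<.2)
    print(f,m.sum())
    o=np.argsort(B[m]);print((1000*np.c_[B,up,dp][m][o]).round(0)[::5].astype(int).tolist())
E
```

```text
p2side 205
[[-74, -55, 107], [-33, -56, 106], [-15, 3, 78], [-9, 5, 76], [-4, 35, 31], [-1, 16, 63], [2, 14, 64], [4, 27, 18], [5, 31, 38], [7, 24, 47], [10, 35, 33], [10, -19, 24], [12, -9, 39], [13, 26, 27], [14, 23, 23], [15, -17, 22], [16, 24, 17], [17, 48, 7], [18, 10, 13], [19, -12, 19], [19, -2, 35], [19, 34, 31], [20, -6, 24], [21, -4, 37], [21, 18, 31], [21, -5, 12], [22, 19, 20], [22, 10, 27], [22, -6, 29], [23, 32, 38], [24, 4, 26], [25, 34, 32], [26, 43, 13], [28, 27, 41], [31, 34, 34], [34, 37, 24], [39, 47, 7], [41, 31, 35], [46, 46, 7], [53, 39, 23], [60, 46, 8]]
p3side 201
[[-71, -56, 104], [-28, -56, 108], [-11, 11, 77], [-7, 30, 28], [-3, -56, 107], [2, 19, 64], [5, 24, 13], [7, 20, 55], [8, 18, 11], [9, 19, 64], [11, 23, 26], [12, -5, 49], [14, -16, 24], [15, -8, 25], [16, 16, 15], [16, 42, 18], [17, 19, 35], [17, 44, 14], [18, -4, 40], [19, 8, 17], [19, 32, 35], [19, 24, 32], [20, 16, 36], [20, 7, 26], [21, 1, 19], [22, -8, 26], [22, 25, 54], [23, 7, 41], [23, 11, 33], [24, 48, 8], [24, 38, 26], [25, 3, 18], [27, 30, 38], [30, 27, 39], [32, 34, 33], [35, 39, 19], 
[... 399 characters left out ...]
7], [22, 15, 9], [23, 38, 38], [23, 20, 25], [23, 35, 41], [24, 16, 14], [25, 20, 13], [26, 22, 26], [30, 35, 42], [32, 39, 32], [36, 42, 21], [41, 44, 19], [46, 40, 29], [50, 49, 7], [59, 47, 16]]
p6side 173
[[-72, -56, 105], [-31, -55, 111], [-18, -56, 107], [-12, -56, 108], [-7, 33, 67], [-2, 43, 32], [2, 44, 25], [4, 40, 48], [6, 47, 24], [9, 38, 19], [11, -12, 18], [13, 44, 28], [15, 32, 32], [16, 25, 7], [16, -3, 23], [18, 30, 22], [18, 34, 32], [19, -8, 11], [20, 29, 31], [20, 26, 27], [20, -1, 23], [21, 9, 21], [22, 19, 37], [22, 12, 6], [23, 18, 29], [23, 14, 37], [24, 46, 11], [25, 14, 7], [26, 7, 28], [27, 23, 31], [34, 50, 8], [38, 46, 19], [43, 46, 21], [49, 49, 8], [67, 50, 7]]
```

The fitted tilt is unchanged (59°) and the collar clears the lower edge. Both contacts (24 N and then 23 N) fit the wrist housing meeting the visor's top edge instead: the lever arms of both readings agree at z ≈ 0.355. I retract my step diagnosis and go back to the spot where only the flap was felt.

Emit:
servo_tool(grip=[1, 1, 1, 1], translation=[[0.006, 0, -0.002], [0.01, 0, 0], [0.009, 0, 0.001], [0.009, 0, 0.001]], turn=[0, 0, 0, 0])

```text
time_s: 15.52
tcp_pos: [0.4951, -0.2116, 0.1978]
eef_rot: [-180.0, -0.0, 151.7]
contact_force: [-0.6, 0.8, -3.5]
gripper_width: 0.0631
```

```bash
python3 look.py p7; python3 - <<'E'
from h import *
np.set_printoptions(suppress=True)
bx=np.array([.878,-.479,0]);M=np.array([.533,-.232,.201])
d=np.load('p7side.npy');p,u,v=cloud('side',d);q=p-M;A=q@bx;B=q@np.array([.479,.878,0]);Z=q[:,2]
for z in np.arange(.06,.23,.01):
    m=(abs(B)<.06)&(abs(Z-z)<.005)&(A<.03)&(A>-.15)
    if m.sum(): print((z+.201).round(3),m.sum(),A[m].max().round(3))
E
```

```text
[-0.56929566  0.82160742 -3.45499971] [ 0.27970572  0.34410687 -0.03276469] [-1.79985123e+02 -4.64276188e-02  1.51690343e+02]
bx by z -0.04305506684473043 -0.00027884270745543127 0.1978061546010464
0.261 9 -0.038
0.271 27 -0.05
0.281 62 -0.013
0.291 58 -0.021
0.301 85 -0.018
0.311 90 0.03
0.321 80 0.03
0.331 83 0.024
0.341 63 0.019
0.351 37 0.012
0.361 84 0.01
0.371 89 -0.009
0.381 62 -0.014
0.391 25 -0.008
0.401 78 -0.008
0.411 85 -0.01
0.421 82 -0.01
```

View pics/p7.png

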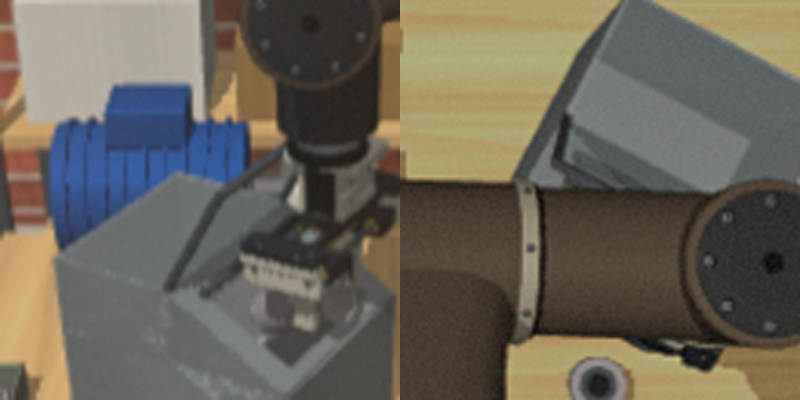

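Free again, about 1 N from the flap, with the foot end about 40 mm inside the mouth plane. Letting go here.

Emit:
servo_tool(grip=[-1, -1, -1, -1, -1, -1], translation=[[0, 0, 0], [0, 0, 0], [0, 0, 0], [0, 0, 0], [0, 0, 0], [0, 0, 0]], turn=[0, 0, 0, 0, 0, 0])

```text
time_s: 16.12
tcp_pos: [0.4956, -0.2118, 0.1987]
eef_rot: [180.0, 0.0, 151.7]
contact_force: [-0.5, -0.2, 0.5]
gripper_width: 0.0871
```

```bash
python3 look.py q1;python3 - <<'E'
from h import *
im,d=capture('side');cv2.imwrite('pics/q1z.png',cv2.resize(im[105:175,230:300],(600,600),interpolation=cv2.INTER_CUBIC))
E
```

```text
[-0.45651336 -0.15603363  0.48349267] [-0.00384285 -0.16948319  0.01442896] [1.79993713e+02 2.73437112e-02 1.51684674e+02]
bx by z -0.04246901534332542 -0.0001572823402846742 0.1987303599551244
```

View pics/q1z.png

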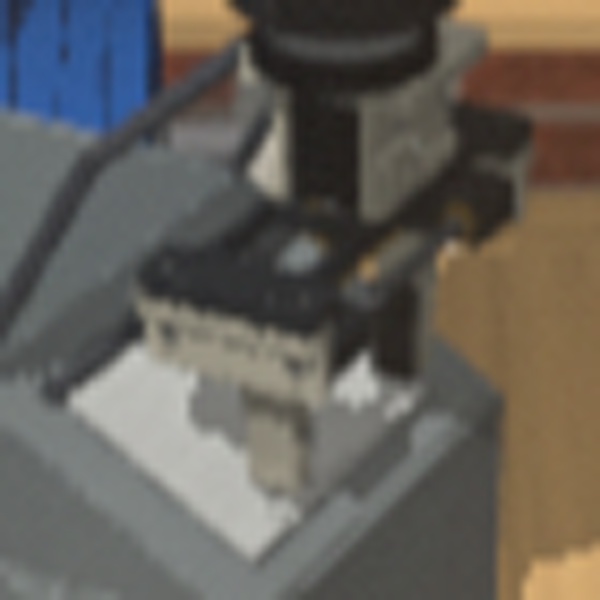

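The cup is gone and the flap (crop 180,430) is shut again. Withdrawing the gripper away from the visor (up and toward the robot).

Emit:
servo_tool(grip=[-1, -1, -1, -1, -1, -1, -1], translation=[[0.01, 0, -0.004], [0.03, 0, -0.015], [0.06, 0, -0.04], [0.08, 0, -0.08], [0.08, 0.02, -0.12], [0.08, 0.06, -0.15], [0.08, 0.06, -0.15]], turn=[0, 0, 0, 0, 0, 0, 0])

```text
time_s: 16.85
tcp_pos: [0.4551, -0.1194, 0.3541]
eef_rot: [179.8, 0.4, 151.7]
contact_force: [1.0, -0.5, 1.0]
gripper_width: 0.0874
```

Emit:
servo_tool(grip=[-1, -1, -1, -1, -1, -1, -1, -1], translation=[[0, 0.04, 0], [0, 0.08, 0], [0, 0.12, 0], [0, 0.16, 0], [0, 0.2, 0], [0, 0.2, 0], [0, 0.2, 0], [0, 0.2, 0]], turn=[0, 0, 0, 0, 0, 0, 0, 0])

```text
time_s: 17.52
tcp_pos: [0.5478, 0.0553, 0.3481]
eef_rot: [-179.9, -0.0, 151.7]
contact_force: [-0.9, 0.0, 0.2]
gripper_width: 0.0875
```

```bash
python3 - <<'E'
from h import *
for n in('side','top'):
    im,d=capture(n);cv2.imwrite(f'pics/f{n}.png',im);np.save(f'f{n}.npy',d)
    d0=np.load(f'{n}0.npy'); p,u,v=cloud(n,d)
    print(n,'stack rim z',np.sort(p[(abs(p[:,0]-.4985)<.04)&(abs(p[:,1]-.248)<.04)][:,2])[-6:].round(3))
    i0=cv2.imread(f'pics/{n}0.png');df=(np.abs(im.astype(int)-i0).max(2)>45).astype(np.uint8)
    nc,l,st,ce=cv2.connectedComponentsWithStats(cv2.morphologyEx(df,cv2.MORPH_OPEN,np.ones((2,2))));print([s.tolist() for s in st[1:] if s[4]>12])
print(r.get_state()['time_s'])
E
```

```text
side stack rim z [0.776 0.776 0.776 0.776 0.776 0.776]
[[228, 0, 153, 122, 5688], [381, 0, 88, 30, 1349], [486, 0, 9, 27, 107], [224, 2, 3, 5, 13], [252, 3, 7, 10, 32], [231, 16, 17, 15, 97], [506, 36, 6, 4, 18], [489, 42, 6, 12, 35], [498, 49, 14, 6, 36], [449, 55, 53, 111, 2622], [491, 58, 21, 6, 50], [293, 61, 6, 3, 14], [240, 65, 6, 3, 14], [260, 110, 20, 22, 278], [253, 116, 5, 5, 14], [237, 121, 18, 19, 136], [219, 126, 20, 16, 132], [282, 135, 149, 52, 2620], [256, 136, 24, 33, 403], [224, 142, 30, 12, 178], [242, 154, 4, 7, 19], [237, 165, 6, 3, 13], [249, 178, 7, 7, 27], [385, 187, 8, 6, 27], [393, 188, 12, 23, 182], [506, 192, 6, 21, 61], [383, 201, 12, 18, 123], [450, 214, 22, 28, 375], [378, 224, 134, 160, 14445], [256, 244, 33, 20, 310], [399, 250, 7, 4, 15], [448, 369, 5, 4, 14], [451, 374, 33, 10, 171]]
top stack rim z [0.777 0.777 0.777 0.777 0.777 0.777]
[[229, 130, 28, 6, 104], [77, 137, 220, 247, 23161], [238, 213, 16, 20, 185], [2, 293, 72, 61, 2360], [304, 339, 35, 11, 248], [248, 350, 4, 7, 17], [253, 352, 32, 15, 101], [303, 370, 11, 14, 77], [392, 374, 32, 5, 80]]
17.6167
```

View pics/fside.png

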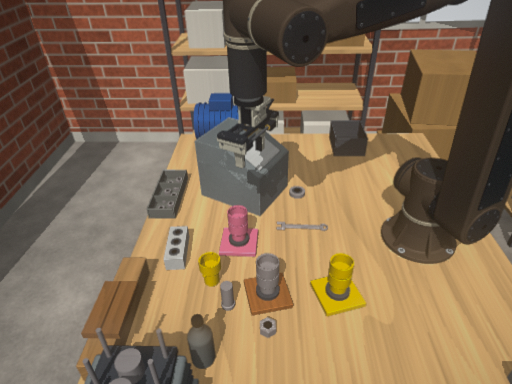

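View pics/ftop.png

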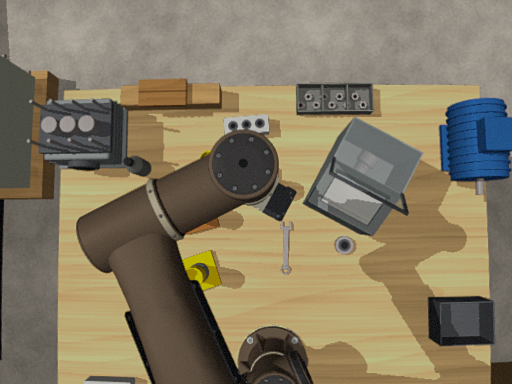

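```bash
python3 - <<'E'
from h import *
t=cv2.imread('pics/ftop.png');cv2.imwrite('pics/ft2.png',cv2.resize(t[110:240,300:430],(600,600),interpolation=cv2.INTER_CUBIC))
d=np.load('ftop.npy');d0=np.load('top0.npy')
w=np.array([-.4393,.2400,.866]);w/=np.linalg.norm(w);M=np.array([.533,-.232,.201])
for D in(d0,d):
    p,u,v=cloud('top',D);q=p-M
    up=q@[.76,-.415,.5];b=q@[.479,.878,0]
    m=(abs(b)<.07)&(abs(up)<.045)&(abs(q@w)<.1);print(m.sum(),np.median(q[m]@w),np.percentile(q[m]@w,[3,97]))
m=(abs(d-d0)>.01)&(d>0)&(d0>0);m[:,:300]=0;m[240:]=0;m[:100]=0
print('box changed px',m.sum())
E
```

```text
1222 0.0010489435570655264 [-0.00260647  0.00566536]
1216 0.0009679005862270177 [-0.00288032  0.00583487]
box changed px 413
```

View pics/ft2.png

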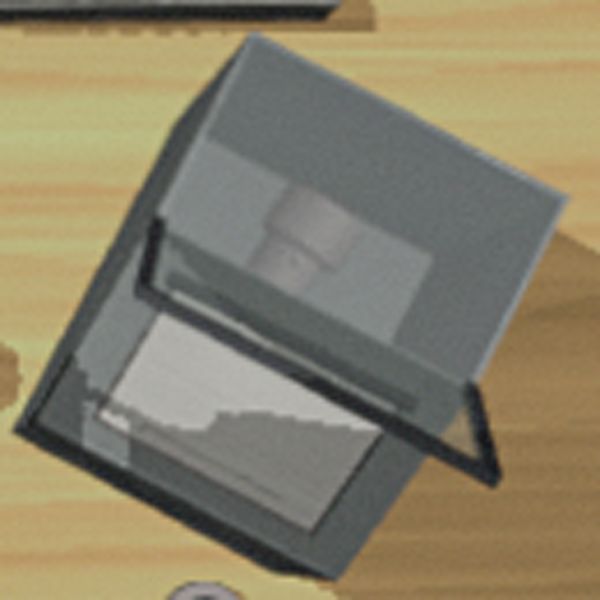

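The window in the box's top shows the cup lying inside (crop 300,230), and the flap is shut (250,420). Its depth matches the start picture to 0.1 mm. Handing in.

```bash
python3 - <<'E'
from plant import order,r
print(r.get_state()['contact_force'],order.close_job())
E
```

```text
the job is handed in; nothing more can be done
[ 0.02228747 -0.31904571 -0.51299582] None
```

The top steel cup is in the return box and the flap is shut. The job was handed in at about 17.6 s, with the gripper clear and only about 0.6 N on the tool (sensor noise).

- **Unlocking:** I gripped the collar, pulled with about 11–12 N, and turned the cup. It came free after about 130° of turn, when the force fell to the cup's own weight. The two lower cups rose only about 2–4 mm, estimated from the force, and sat back down.
- **Tilting:** The servo has no tilt command. I pivoted the cup in an eased grip (12 N) by pushing its foot against the box's left top edge with about 4 N. That left it tilted 59° with the tool upright, not the 30° tool tilt described.
- **Posting:** I pushed the flap open with the foot and let go with the foot end about 40 mm past the mouth plane.

**Last checks:**
- The top view shows the cup lying in the box through its window.
- The flap's depth matches the start picture to 0.1 mm.
- In the side view the bystanders look unmoved and the two lower cups stand on their board. My automatic check of the stack's rim height failed because the arm was in the way, so I judged the stack by eye.

**What went wrong or stays uncertain:**
- While placing the cup I met two unplanned contacts of about 24 N and 23 N, under the 40 N limit. I first took the cause to be the collar catching on the mouth's lower edge, then the wrist housing touching the visor's top edge. The forces fit the visor, but a later depth reading showed about 18 mm of gap there, so the cause is not certain.
- The box and visor show no visible change in the pictures. A raw depth comparison found 413 changed pixels in a region covering the box. I put these down to the cup seen through the window, but did not check.

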